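# Clear and pack the stock case, then cam it shut

### The arm

A 6-joint arm with a two-finger parallel gripper is mounted at the origin on the work surface. World frame = base frame: x ahead of the robot, y to its left, z up, the work surface at z = 0. Lengths are in m, angles in degrees, forces in N, time in s.
With the tool pointing down it reaches from about 0.4 to 0.825 m from the base axis. Payload 7 kg.
Tool frame: the origin (TCP) lies midway between the tips of the shut fingers; the grasp point (between the pads) lies 19 mm behind it; z points along the fingers, y is the line along which they close (so a half turn about z gives the same grasp; the last joint's range is limited). The gripper opens to 88 mm and grips with 3 to 60 N. Pads are 19 mm wide; open, the fingers measure 130 mm over their backs; the gripper's body (78 mm by 193 mm) begins 47 mm behind the grasp point.
Start: joints at [-58.493, 20.546, 0.682, 0, -70.136, -16.507], TCP at [0.175, -0.652, 0.192] pointing down, gripper open.
Joint ranges: [-176.03, 176.03], [-82.01, 121.73], [-58.28, 71.71], [-173.87, 95.51], [-174.79, -0.11], [-173.66, 173.66]. Speed limits (degrees/s): [136.94, 136.94, 172.46, 180, 180, 180].

### API

Orientations are given as [roll, pitch, yaw] about the fixed x, y, z axes, in that order (R = Rz(yaw) Ry(pitch) Rx(roll)).
In Python, from plant import r gives the robot as it stands.
- The arm moves only by the tool drive_tool, never from a script. Its argument "commands" is a list of rows, each an object of numbers: "hand": the closure, from 0 (fully open) to 1 (shut); "tx", "ty", "tz": the shift along the world's x, y, z scaled (see below); "turn": the turn about the world's z scaled (see below). A call has 1 to 10 rows; each row is the pose to reach, as a shift and turn from the pose commanded when the call began; what a row does not reach only later rows make up. The controller multiplies each number of a shift by 0.6 m and each number of a turn by 90 degrees. A row lasts 1/10 s, in which the tool goes at most 50 mm and 8.59 degrees, less where a joint would pass 70% of its speed; a pose out of reach is approached as far as the arm can. A call with a number of a shift or a turn outside -1 to 1 is refused whole. A call with a gripper value outside its range is refused whole. The fingers move at their own pace and stop on an object; "grip_force" is the grip in N (left out, the last holds). Time passes only in rows, so rows that repeat a pose let the fingers close. It gives the time, the measured TCP pose, the force, the opening and the grip force at its end, in the units of the state.
- r.get_state(): the state, without advancing time (a new reading comes with each control period).
- r.capture(name): name is "scene" or "top" or "wrist"; returns a dict with "frame" (384x512x3 uint8, red, green, blue), "fx", "fy", "cx", "cy" (pixels), "world_from_camera" (4x4, takes a point from camera to world coordinates); the wrist camera has in their place "T_tool_cam" (4x4, takes a point from camera to tool coordinates, whose origin is the TCP and whose axes are the flange's). Camera axes: x right, y down, z forward; pixel columns grow to the right and rows downward; lengths in m; the calibration is good to about 2 mm. The wrist camera is an equidistant fisheye: a pixel r from the principal point sees the ray r / f radians off the axis. A picture is of the moment at which its call begins: read the wrist's pose just before it. There is no depth.
- r.close_job(): hands the job in; it is judged then, once.
Trained networks look in the newest picture that a camera, given by its name, has taken for a name from the list of things; names that differ only in an ending like _2 or _b are one class to them, and where a whole thing is asked for, a point or a joint stands for the part that bears it (a point fixed in the world has none). Each returns a list of dicts, best first, with "score" (0 to 1); they miss things now and then, are a little off and sometimes report something else, mostly with a low value. They report only what shows in the picture. A call takes as long as a camera call. They do not tell look-alikes from the thing itself.
- r.trace(label, camera): "pixels" (384x512 bool, what is visible of it) and "extent" ([left, top, right, bottom] in pixels, round what is visible of it).
The state is a dict: "time_s": time; "joints": joint angles; "qd": joint speeds; "joint_torque": joint torques, N m; "tcp_pos": TCP position; "eef_rot": TCP orientation; "contact_force": force on the tool from outside, world axes, zero at the start; "moment": the same for the moment, N m; "gripper_width": finger opening in m; "gripper_force": force on a finger pad.
Only numpy, scipy, OpenCV 4.12 (cv2) and the standard library are available. Lean on these libraries where they do the work, as an engineer would, in place of code of your own. Each camera call takes 0.05 s, during which the arm holds its last target. There are 200 camera calls.

### The job

Running is over: lay the track-cleaning block left in the green stock case on the cork mat beside the sidings, and pack every goods van that is here into the case, each standing upright on its wheels in a foam pocket of its own (any pocket). Turn the red cam handle back to open, shut the lid, swing the hasp over the catch so that the handle stands through its slot, and give the handle its full quarter turn clockwise so that it draws the lid down tight. Leave the signal cabin, the paint jar and the screwdriver where they are.

Things in the scene. Friction and masses are not known exactly. Their poses are not given: they have to be found in the camera images.
- case: Green stock case, fixed. Sizes in mm. Origin: centre of underside; z up, y from the lid's hinge side to the catch side, x along the hinge. Open box 220 (x) by 226 (y) by 62 high, walls and floor 5. Lid hinge at y = -113, z = 62. Foam 10 thick on the floor, with 4 pockets. Outside the +y wall a ledge block, x +-45, y 113 to 198, 50 high, carries the red cam handle at x = 0, y = 162.
- lid (a joint): Lid hinge, rad: 0 = tight on the box, grows as it opens, at most 1.85; starts about upright (1.57) or a little past. Lid 220 by 226 by 10, 0.3 kg. Damped: pushed from behind (about 3 N near the upper edge) to below 1.1 rad it sinks shut by itself in about 3 s and rests at about 0.02 on a sprung rubber strip along the +y rim (7 mm proud, 0.8 N per mm).
- lid_edge (a point): Middle of the lid's free edge, 226 from the hinge, half-way through its thickness; its axes are the lid's (x along the hinge, y from the hinge to this edge, z out of the lid's outer face).
- hasp (a joint): Hasp hinge, rad, on the lid's free edge (axis along x, 230 mm from the lid's hinge, 5 above the lid's underside): 0 = in the lid's plane, sticking out beyond it over the catch; grows as it swings up and back over the lid's outer face, at most 2.15; starts so folded back (1.9 to 2.15). Stays where it is left (under 1 N at its tip moves it).
- hasp_tip (a point): Middle of the hasp's outer end, 80 from its hinge. The hasp is a steel plate 70 wide (x), 80 long, 4 thick, with a slot 50 (x) wide from 35 to 58 from its hinge; the last 22 are solid. With the lid shut and the hasp at 0, the cam handle stands up through the slot.
- cam (a joint): Red cam handle, rad: 0 = open (bar along the case's x, so the hasp's slot passes over it), grows clockwise seen from above to 1.57 (bar along the case's y, across the slot). Turning sinks it 9 mm in all, evenly, and with the hasp over it this pulls hasp and lid down tight. Starts part or wholly turned; above 0.25 the hasp lands on the bar. About 0.2 N m turns it; it stays where it is left.
- cam_grip (a point): Centre of the red bar of the cam handle, on its turning axis: bar 36 long, 10 wide (across, the grip), 22 high, on a thin neck; this point is 89 above the bench at 0 and 80 at a quarter turn; the closed hasp's upper face is about 69 to 75 above the bench. The point turns with the bar, its x axis along the bar.
- siding: Flat grey board 12 mm thick, fixed: x +-150, y -120 to 200 of its origin, which lies on its underside midway between two tracks (along x, at y = +-50, rails under 2 high) where the vans stand. On it, flush, a cork mat, x +-145, y 115 to 195.
- cleaner_mid (a point): Centre (half-way up) of the track-cleaning block: wood on black rubber, 70 long (its x axis), 28 wide, 36 high, 70 g. Starts in the case, lying on top of the foam (15 above the bench) on the 48 wide middle rib between the pockets, roughly along the case's x.
- pocket0 (a point): Floor centre of the foam pocket at x = -52, y = -45 of the case, 5 above the bench; axes as the case's. The pocket is 90 along x, 42 along y, 10 deep.
- pocket1 (a point): Floor centre of the foam pocket at x = 52, y = -45 of the case, 5 above the bench; axes as the case's. The pocket is 90 along x, 42 along y, 10 deep.
- pocket2 (a point): Floor centre of the foam pocket at x = -52, y = 45 of the case, 5 above the bench; axes as the case's. The pocket is 90 along x, 42 along y, 10 deep.
- pocket3 (a point): Floor centre of the foam pocket at x = 52, y = 45 of the case, 5 above the bench; axes as the case's. The pocket is 90 along x, 42 along y, 10 deep.
- van_blue_mid (a point): Centre (half-way up) of a model goods van, blue with a light grey roof: 80 long (its x axis), 32 wide, 50 high, 60 to 125 g, wheels fixed. Any van fits any pocket. Absent in some starts.
- van_red_mid (a point): Centre (half-way up) of a model goods van, brown-red with a dark grey roof: 80 long (its x axis), 32 wide, 50 high, 60 to 125 g, wheels fixed. Any van fits any pocket. Absent in some starts.
- van_yellow_mid (a point): Centre (half-way up) of a model goods van, yellow with a pale roof: 80 long (its x axis), 32 wide, 50 high, 60 to 125 g, wheels fixed. Any van fits any pocket. Absent in some starts.
- van_white_mid (a point): Centre (half-way up) of a model goods van, off-white with a grey roof: 80 long (its x axis), 32 wide, 50 high, 60 to 125 g, wheels fixed. Any van fits any pocket. Absent in some starts.
- cabin: Bystander: model signal cabin 90 by 70 by 79 high, loose; origin centre of underside.
- paintjar: Bystander: small paint jar, 44 across, 50 high, loose; origin centre of underside.
- screwdriver: Bystander: screwdriver lying on the bench, about 200 long, loose.
Things that resemble listed ones, but are neither listed nor needed, are in the scene too. There is more than one size of the part that bears cleaner_mid; the job needs the larger.

How it is judged:
By the outcome, as a careful person would: the job done as asked, in the order asked, and still so for the second after the job is handed in, with the robot touching nothing.
Of van_blue, van_red, van_yellow, van_white only 3 to 4 are there at a start; the rules pass over those that are not, and their reading is None.
At some moment in a run one of van_blue, van_red, van_yellow, van_white may be knocked a few centimetres aside while the robot is not near it.
It also fails if it takes over 200 s, if anything falls off the work surface, if the arm or the gripper's body presses on something with over 40 N, if the wrist force passes 120 N, or if a joint passes its speed limit or range.

## Working session

There is one attempt and no reset: what is moved stays moved. The work goes in short steps, Python scripts to look and compute and a tool call to move; the robot and the scene stay as the last step left them, time stands still between calls to the robot, and variables do not carry over. Pictures are saved under pics/ and viewed, at most 14 in all, crops included, and the job is handed in when it is done.

Besides the shell and the picture viewer there is one more tool, called after "Call:" as name(argument=value, ...), one argument or row to a line, values as JSON. drive_tool: Moves the arm, as the interface text tells. Its arguments: {"type":"object","properties":{"commands":{"type":"array"},"grip_force":{"type":"number"}},"required":["commands"]}

```bash
ls; mkdir -p pics; python3 - <<'E'
from plant import r
import cv2,json
s=r.get_state();print(s)
for n in("scene","top"):
    c=r.capture(n);print(n,c['fx'],c['fy'],c['cx'],c['cy'],c['world_from_camera'])
    cv2.imwrite(f'pics/{n}0.png',cv2.resize(c['frame'][:,:,::-1],(800,600),interpolation=cv2.INTER_CUBIC))
E
```

```text
pics
{'time_s': 0.0, 'joints': array([-5.84908446e+01,  2.05943232e+01,  6.33178938e-01, -2.02277317e-02,
       -7.01357540e+01, -1.65058828e+01]), 'qd': array([ 0.04123764, -0.03057311, -0.04728428,  0.00724173, -0.07815691,
       -0.10030741]), 'joint_torque': array([ 1.08209399e-03, -5.82713950e+01,  2.93052542e+01,  6.99670315e+00,
        6.77254808e-03, -2.28512208e-04]), 'tcp_pos': array([ 0.17455284, -0.65146643,  0.19058529]), 'eef_rot': array([ 1.79901692e+02, -9.30138747e-03, -1.65003609e+02]), 'contact_force': array([-1.00657292, -0.12811   , -0.33702902]), 'moment': array([-0.02271332,  0.05910044,  0.01170768]), 'gripper_force': 0.0, 'gripper_width': 0.08780967320016628}
scene 470.30237451624106 470.30237451624106 261.82043992909576 188.43207407790365 [[ 0.64409234  0.43547691 -0.62889182  1.29427594]
 [ 0.76451764 -0.33890311  0.54832241 -0.71897889]
 [ 0.02564836 -0.83396915 -0.55121468  0.77063763]
 [ 0.          0.          0.          1.        ]]
top 461.5611820041953 461.5611820041953 264.19283425818156 188.22651901931425 [[ 0.00418342 -0.99788805  0.06482233  0.39032966]
 [-0.99985459 -0.00310242  0.01676818 -0.05524239]
 [-0.01653167 -0.06488305 -0.99775593  1.46624916]
 [ 0.          0.          0.          1.        ]]
```

View pics/scene0.png

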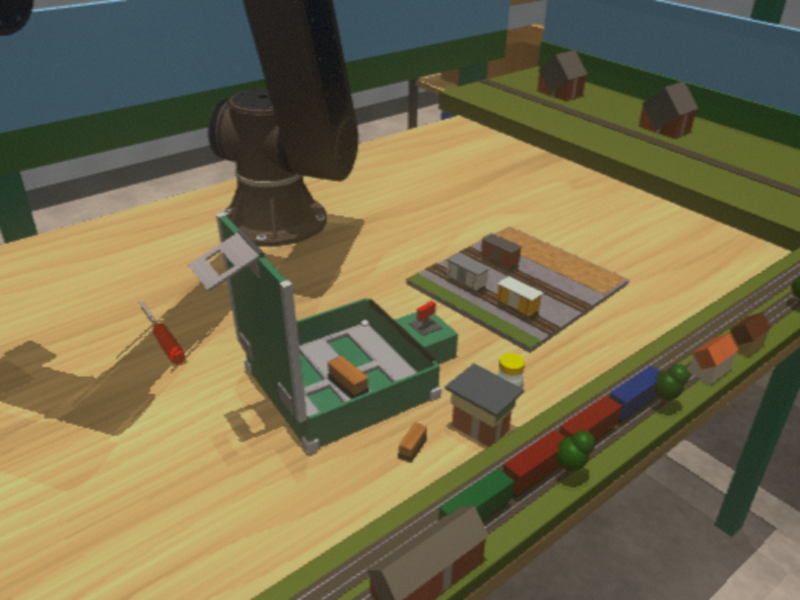

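View pics/top0.png

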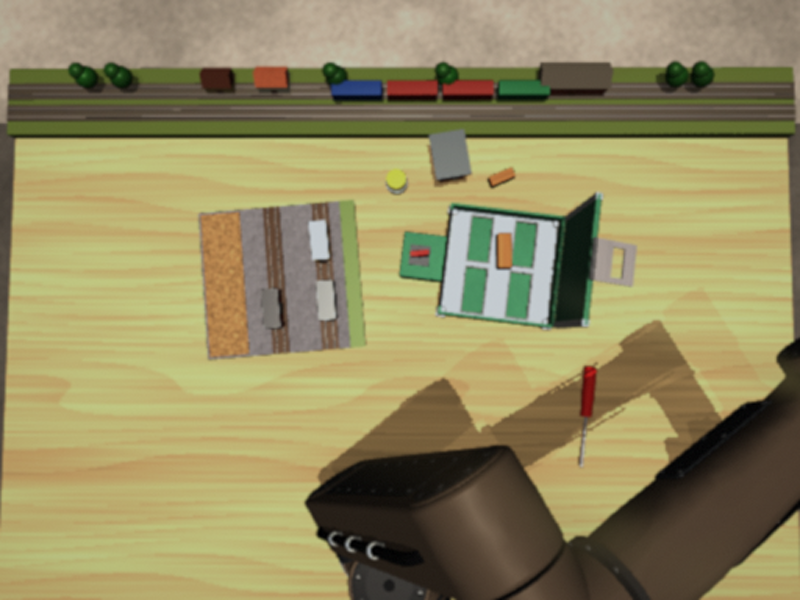

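Scene shows the case with the lid up and hasp folded back, three vans on the siding and the cam bar turned. (800x600 pixels below.)

- **Vans:** red is at top (272,308), white at top (325,300) and yellow at top (318,240). The blue, red and green wagons at top (330–550,88) are layout scenery, so there is no blue van.
- **Cleaner candidates:** the larger block is on the case rib at top (504,250). A small look-alike lies on the bench at top (501,177). I choose the one in the case.

```bash
cat > h.py <<'E'
from plant import r
import numpy as np, cv2
def ray(c,uv):
    uv=np.atleast_2d(uv).astype(float); W=c['world_from_camera']
    d=np.c_[(uv[:,0]-c['cx'])/c['fx'],(uv[:,1]-c['cy'])/c['fy'],np.ones(len(uv))]@W[:3,:3].T
    return W[:3,3],d
def onz(c,uv,z):
    o,d=ray(c,uv); return o+d*((z-o[2])/d[:,2])[:,None]
def proj(c,P):
    W=c['world_from_camera'];q=(np.atleast_2d(P)-W[:3,3])@W[:3,:3]
    return np.c_[q[:,0]/q[:,2]*c['fx']+c['cx'],q[:,1]/q[:,2]*c['fy']+c['cy']]
def hull(L,W,z0,z1):
    return np.array([[x,y,z] for x in(-L/2,L/2) for y in(-W/2,W/2) for z in(z0,z1)])
def fitbox(c,mask,dims,z0,guess):
    """fit x,y,yaw of a box to silhouette mask by IoU (supersampled)"""
    from scipy.optimize import minimize
    B=hull(dims[0],dims[1],z0,z0+dims[2]);S=8
    ys,xs=np.nonzero(mask);x0,y0=xs.min()-15,ys.min()-15;w,h=xs.max()-x0+15,ys.max()-y0+15
    m=cv2.resize(mask[y0:y0+h,x0:x0+w].astype(np.uint8),None,fx=S,fy=S,interpolation=0)
    def f(p):
        a=p[2];R=np.array([[np.cos(a),-np.sin(a),0],[np.sin(a),np.cos(a),0],[0,0,1]])
        uv=proj(c,B@R.T+[p[0],p[1],0]);hp=cv2.convexHull(((uv+.5-[x0,y0])*S).astype(np.int32))
        k=np.zeros_like(m);cv2.fillConvexPoly(k,hp,1)
        return -(k&m).sum()/max(1,(k|m).sum())
    best=min((minimize(f,[guess[0]+dx,guess[1],g],method='Nelder-Mead',options=dict(initial_simplex=[[guess[0]+dx,guess[1],g],[guess[0]+dx+.01,guess[1],g],[guess[0]+dx,guess[1]+.01,g],[guess[0]+dx,guess[1],g+.2]])) for g in(guess[2]-.15,guess[2],guess[2]+.15) for dx in(-.004,.004)),key=lambda q:q.fun)
    return best.x,-best.fun
E
python3 - <<'E'
from h import *
cs={n:r.capture(n) for n in('top','scene')}
t=cs['top']
for l in['van_red_mid','van_white_mid','van_yellow_mid','van_blue_mid','cleaner_mid']:
  for n in cs:
    for o in r.trace(l,n)[:3]:
        m=o['pixels'];e=np.array(o['extent']);ctr=[(e[0]+e[2])/2,(e[1]+e[3])/2]
        cl=l[0]=='c';z0=.015 if cl else .013
        dims=(.07,.028,.036) if cl else(.08,.032,.05)
        g=onz(cs[n],ctr,z0+dims[2]/2)[0]
        x,s=fitbox(cs[n],m,dims,z0,[g[0],g[1],0]) if m.sum()>20 else (None,0)
        print(l,n,round(o['score'],2),e.astype(int),int(m.sum()),g.round(3),np.round(x,3) if x is not None else '',round(s,2))
for l in['case','siding','cam_grip','cabin','paintjar','screwdriver','hasp']:
  for o in r.trace(l,'top')[:2]:
    ys,xs=np.nonzero(o['pixels']);b=cv2.minAreaRect(np.c_[xs,ys].astype(np.float32))
    print(l,round(o['score'],2),np.array(o['extent']).astype(int),len(xs),np.round(cv2.boxPoints(b),1).tolist())
f=t['frame'][110:225,120:420,::-1]
cv2.imwrite('pics/c1.png',cv2.resize(f,(800,307),interpolation=cv2.INTER_CUBIC))
s=cs['scene']['frame'][130:310,120:420,::-1]
cv2.imwrite('pics/c2.png',cv2.resize(s,(800,480),interpolation=cv2.INTER_CUBIC))
w=r.capture('wrist');print(w['fx'],w['cx'],w['cy'],w['T_tool_cam']);cv2.imwrite('pics/w1.png',w['frame'][:,:,::-1])
E
```

```text
van_red_mid top 0.8 [166 184 179 209] 306 [0.456 0.251 0.038] [ 0.454  0.324 -0.706] -0.0
van_red_mid scene 0.97 [308 149 334 167] 399 [0.444 0.268 0.038] [ 0.444  0.35  -0.235] -0.0
van_red_mid scene 0.17 [264 191 279 210] 128 [ 0.523 -0.007  0.038] [ 0.54  -0.041  0.486] -385882856533125.8
van_white_mid top 0.68 [204 180 215 205] 299 [0.468 0.138 0.038] [ 0.427  0.211 -0.706] -0.0
van_white_mid top 0.53 [127 128 235 228] 8578 [0.513 0.227 0.038] [0.453 0.249 0.115] -32396753911056.62
van_white_mid top 0.42 [248 109 260 123] 155 [0.708 0.    0.038] [ 0.748  0.038 -1.104] -0.0
van_white_mid scene 0.66 [287 162 311 188] 450 [0.474 0.143 0.038] [ 0.534  0.193 -0.75 ] -0.0
van_yellow_mid top 0.81 [197 138 211 168] 324 [0.592 0.155 0.038] [0.553 0.201 0.102] -0.0
van_yellow_mid scene 0.77 [319 177 347 203] 525 [0.591 0.164 0.038] [ 0.556  0.265 -0.202] -0.0
van_yellow_mid scene 0.38 [318 223 333 245] 307 [0.713 0.002 0.038] [ 0.748 -0.037  0.924] -274860966932033.16
cleaner_mid top 0.68 [310 107 329 121] 142 [ 0.716 -0.205  0.033] [ 0.676 -0.175  0.746] -0.0
cleaner_mid top 0.48 [315 146
[... 1653 characters left out ...]
08 183] 614 [[375.6000061035156, 178.6999969482422], [379.79998779296875, 152.1999969482422], [408.79998779296875, 156.8000030517578], [404.6000061035156, 183.3000030517578]]
hasp 0.29 [246 106 261 122] 209 [[246.0, 108.0], [261.0, 108.0], [261.0, 124.0], [246.0, 124.0]]
297.3186396354542 255.28104257418255 188.0800219569635 [[-9.64472113e-04 -9.59215093e-01 -2.82675566e-01  7.64746207e-02]
 [ 9.99999257e-01 -1.13595096e-03  4.42733372e-04 -5.33023079e-04]
 [-7.45782113e-04 -2.82674929e-01  9.59215475e-01 -1.91903022e-01]
 [ 0.00000000e+00  0.00000000e+00  0.00000000e+00  1.00000000e+00]]h.py:24: RuntimeWarning: overflow encountered in scalar negative
  return -(k&m).sum()/max(1,(k|m).sum())
```

```bash
cd pics; python3 -c "
import cv2,numpy as np
a=cv2.imread('c1.png');b=cv2.resize(cv2.imread('w1.png'),(390,293));c=np.zeros((600,800,3),np.uint8);c[:307]=a;c[307:,:390]=b;d=cv2.resize(cv2.imread('c2.png'),(410,246));c[307:553,390:]=d;cv2.imwrite('m1.png',c)"
```

```text
(no output)
```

View pics/m1.png

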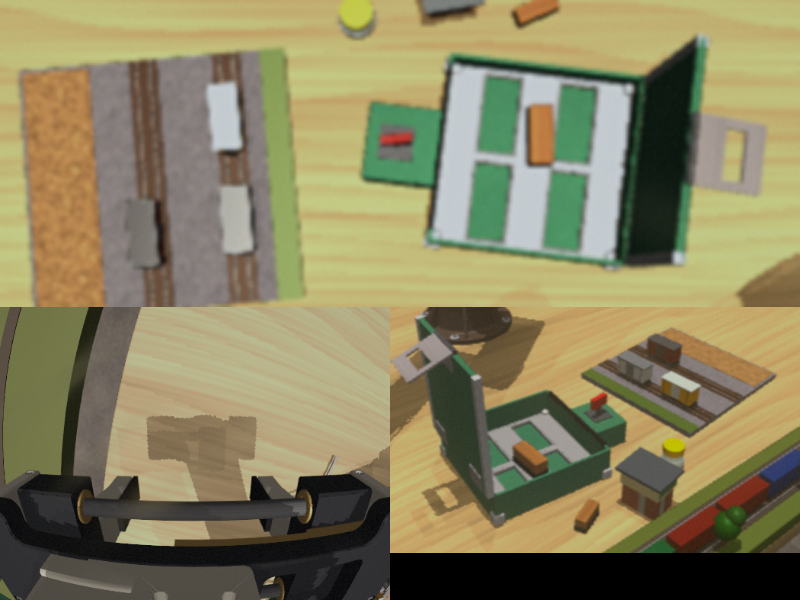

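Crop check: top-left is the siding with yellow (222,115), white (237,220) and red (143,232). The large block is in the case at (540,135), the small look-alike is on the bench at (535,10), and the cam bar at (397,138) is nearly along the case's y.

```bash
sed -i 's/return -(k&m).sum()\/max(1,(k|m).sum())/return -float((k\&m).sum())\/max(1.,float((k|m).sum()))/' h.py
cat >> h.py <<'E'
def fitpose(obs,guess):
    """obs: list of (cam, pixel uv Nx2, local pts Nx3); fit x,y,yaw"""
    from scipy.optimize import least_squares
    def f(p):
        a=p[2];R=np.array([[np.cos(a),-np.sin(a),0],[np.sin(a),np.cos(a),0],[0,0,1]])
        return np.concatenate([(proj(c,np.asarray(L)@R.T+[p[0],p[1],0])-uv).ravel() for c,uv,L in obs])
    q=least_squares(f,guess);return q.x,np.abs(q.fun).max()
def vans(cams=('top','scene'),names=('red','white','yellow'),z0=.013):
    cs={n:r.capture(n) for n in cams};out={}
    for l in names:
        for n in cs:
            cl=l=='cleaner';dims=(.07,.028,.036) if cl else(.08,.032,.05)
            os=r.trace('cleaner_mid' if cl else f'van_{l}_mid',n)
            for o in os[:2]:
                e=np.array(o['extent']);g=onz(cs[n],[(e[0]+e[2])/2,(e[1]+e[3])/2],z0+dims[2]/2)[0]
                if o['pixels'].sum()<30:continue
                x,s=fitbox(cs[n],o['pixels'],dims,z0,[g[0],g[1],0])
                print(l,n,round(o['score'],2),'xy',x[:2].round(4),'yaw',round(np.degrees(x[2]),1),'iou',round(s,2))
E
python3 - <<'E'
from h import *
vans()
vans(names=('cleaner',),z0=.015)
c=r.capture('top')
S=lambda a:np.array(a,float)/2.667+[120,110]-.5
x,e=fitpose([(c,S([[450,57],[430,243],[640,75],[615,265],[372,102],[363,182]]),np.array([[110,113,62],[-110,113,62],[110,-113,62],[-110,-113,62],[45,198,50],[-45,198,50]])/1e3)],[.57,-.2,0])
print('case',x,np.degrees(x[2]),e)
p=onz(c,[[126.5,135.5],[227.4,128],[234.2,222],[133,229.5]],.012);print(p.round(3))
x,e=fitpose([(c,np.array([[126.5,135.5],[227.4,128],[234.2,222],[133,229.5]]),np.array([[.15,.2,.012],[.15,-.12,.012],[-.15,-.12,.012],[-.15,.2,.012]]))],[.5,.2,0]);print('siding',x,np.degrees(x[2]),e)
E
```

```text
red top 0.77 xy [0.4541 0.2491] yaw 5.9 iou 0.89
red scene 0.95 xy [0.4493 0.2538] yaw -4.2 iou 0.86
white top 0.82 xy [0.4691 0.1396] yaw 4.8 iou 0.84
white scene 0.82 xy [0.4639 0.1469] yaw -4.6 iou 0.8
white scene 0.39 xy [ 0.6149 -0.2974] yaw 38.1 iou 0.09
yellow top 0.83 xy [0.5883 0.154 ] yaw 10.4 iou 0.87
yellow scene 0.93 xy [0.5835 0.1602] yaw -7.2 iou 0.82
cleaner top 0.47 xy [ 0.5702 -0.2122] yaw -0.6 iou 0.94
cleaner top 0.31 xy [ 0.287  -0.3754] yaw 6.5 iou 0.56
cleaner scene 0.67 xy [ 0.5727 -0.2121] yaw -0.6 iou 0.88
cleaner scene 0.66 xy [ 0.7376 -0.2188] yaw -51.4 iou 0.58
case [ 0.53966568 -0.20241992 -0.11229867] -6.43423998178541 3.335542446595582
[[0.652 0.41  0.012]
 [0.677 0.087 0.012]
 [0.378 0.063 0.012]
 [0.353 0.383 0.012]]
siding [0.51834148 0.19591796 0.08147502] 4.668175009919421 0.8509952709292463
```

Call:
drive_tool(
  commands=[
    {"tz": 0.4,"hand": 0},
    {"tz": 0.4},
    {"tz": 0.4},
    {"tz": 0.4,"tx": 0.1,"ty": 0.1},
    {"tz": 0.4,"tx": 0.55,"ty": 0.5},
    {"tz": 0.4,"tx": 0.55,"ty": 0.5},
    {"tz": 0.4,"tx": 0.55,"ty": 0.5},
    {"tz": 0.4,"tx": 0.55,"ty": 0.5},
    {"tz": 0.4,"tx": 0.55,"ty": 0.5},
    {"tz": 0.4,"tx": 0.55,"ty": 0.5},
  ],
)

```text
invalid input
```

```bash
python3 -c "
from plant import r
s=r.get_state();print(s['joints'].round(1),s['tcp_pos'],s['eef_rot'])"
```

```text
[-58.5  20.5   0.7   0.  -70.1 -16.5] [ 0.17468615 -0.65200474  0.19156539] [-1.79999031e+02 -1.42953753e-03 -1.64999385e+02]
```

Call:
drive_tool(
  commands=[
    {"tx": 0,"ty": 0,"tz": 0.4,"turn": 0,"hand": 0},
    {"tx": 0,"ty": 0,"tz": 0.4,"turn": 0,"hand": 0},
    {"tx": 0,"ty": 0,"tz": 0.4,"turn": 0,"hand": 0},
    {"tx": 0.1,"ty": 0.1,"tz": 0.4,"turn": 0,"hand": 0},
    {"tx": 0.55,"ty": 0.5,"tz": 0.4,"turn": 0,"hand": 0},
    {"tx": 0.55,"ty": 0.5,"tz": 0.4,"turn": 0,"hand": 0},
    {"tx": 0.55,"ty": 0.5,"tz": 0.4,"turn": 0,"hand": 0},
    {"tx": 0.55,"ty": 0.5,"tz": 0.4,"turn": 0,"hand": 0},
    {"tx": 0.55,"ty": 0.5,"tz": 0.4,"turn": 0,"hand": 0},
    {"tx": 0.55,"ty": 0.5,"tz": 0.4,"turn": 0,"hand": 0},
  ],
)

```text
time_s: 2.75
tcp_pos: [0.421, -0.4268, 0.4174]
eef_rot: [-180.0, 0.0, -165.0]
contact_force: [0.6, -0.8, 0.5]
gripper_width: 0.088
gripper_force: 0.0
```

```bash
python3 -c "
from plant import r
s=r.get_state();print(s['joints'].round(1),s['tcp_pos'],s['eef_rot'])"
```

```text
[-26.7  10.1  15.    0.  -94.8 -48.3] [ 0.42098113 -0.42684887  0.41735949] [-1.79970251e+02  3.27002945e-02 -1.65000248e+02]
```

Call:
drive_tool(
  commands=[
    {"tx": 0.05,"ty": 0.08,"tz": 0,"turn": 0.1,"hand": 0},
    {"tx": 0.1,"ty": 0.16,"tz": 0,"turn": 0.2,"hand": 0},
    {"tx": 0.15,"ty": 0.24,"tz": 0,"turn": 0.3,"hand": 0},
    {"tx": 0.2,"ty": 0.32,"tz": 0,"turn": 0.4,"hand": 0},
    {"tx": 0.2,"ty": 0.4,"tz": 0,"turn": 0.5,"hand": 0},
    {"tx": 0.2,"ty": 0.48,"tz": 0,"turn": 0.6,"hand": 0},
    {"tx": 0.2,"ty": 0.55,"tz": 0,"turn": 0.7,"hand": 0},
    {"tx": 0.2,"ty": 0.575,"tz": -0.05,"turn": 0.8,"hand": 0},
    {"tx": 0.2,"ty": 0.575,"tz": -0.12,"turn": 0.8333,"hand": 0},
    {"tx": 0.2,"ty": 0.575,"tz": -0.12,"turn": 0.8333,"hand": 0},
  ],
)

```text
time_s: 3.75
tcp_pos: [0.5369, -0.0821, 0.3395]
eef_rot: [179.5, 0.0, -89.8]
contact_force: [-0.2, -0.9, 0.1]
gripper_width: 0.0876
gripper_force: 0.0
```

```bash
cat >> h.py <<'E'
from scipy.spatial.transform import Rotation as Ro
class WC:
    """wrist camera snapshot; unified project / ray"""
    def __init__(s):
        st=r.get_state();s.c=r.capture('wrist');s.frame=s.c['frame']
        T=np.eye(4);T[:3,:3]=Ro.from_euler('xyz',st['eef_rot'],degrees=True).as_matrix();T[:3,3]=st['tcp_pos']
        s.W=T@s.c['T_tool_cam']
    def proj(s,P):
        q=(np.atleast_2d(P)-s.W[:3,3])@s.W[:3,:3];n=np.hypot(q[:,0],q[:,1])+1e-12
        k=s.c['fx']*np.arctan2(n,q[:,2])/n;return np.c_[q[:,0]*k+s.c['cx'],q[:,1]*k+s.c['cy']]
    def onz(s,uv,z):
        uv=np.atleast_2d(uv).astype(float)-[s.c['cx'],s.c['cy']];n=np.hypot(*uv.T)+1e-12;t=n/s.c['fx']
        d=np.c_[uv*(np.sin(t)/n)[:,None],np.cos(t)]@s.W[:3,:3].T;o=s.W[:3,3]
        return o+d*((z-o[2])/d[:,2])[:,None]
_p=proj
def proj(c,P): return c.proj(P) if isinstance(c,WC) else _p(c,P)
E
python3 - <<'E'
from h import *
s=r.get_state();print(s['joints'].round(1),s['tcp_pos'],s['eef_rot'])
w=WC();cv2.imwrite('pics/w2.png',cv2.resize(w.frame[:,:,::-1],(800,600),interpolation=cv2.INTER_CUBIC))
np.save('w2.npy',w.frame);np.save('w2W.npy',w.W)
for l in['cam_grip','cleaner_mid','case']:
  for o in r.trace(l,'wrist')[:2]:
    ys,xs=np.nonzero(o['pixels']);print(l,o['score'],cv2.minAreaRect(np.c_[xs,ys].astype(np.float32)))
E
```

```text
[ 11.9   4.8  -0.8  -0.1 -84.9 -11.7] [ 0.53687152 -0.08205186  0.33947242] [ 1.79481607e+02  3.23273760e-02 -8.98099931e+01]
cam_grip 0.63 ((237.910888671875, 176.10890197753906), (24.477916717529297, 7.562282562255859), 84.2894058227539)
cleaner_mid 0.77 ((147.729248046875, 77.16340637207031), (30.521406173706055, 15.994053840637207), 65.224853515625)
cleaner_mid 0.62 ((232.0, 70.0), (18.0, 42.0), 90.0)
case 0.65 ((253.1350860595703, 91.08717346191406), (149.32550048828125, 204.3779754638672), 7.815293312072754)
```

View pics/w2.png

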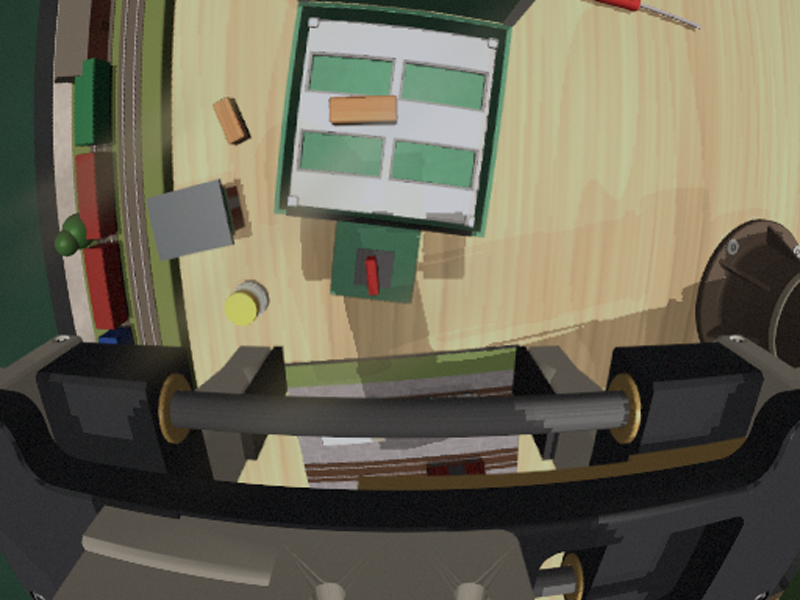

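Wrist view shows all four pockets clear except for the large block at (363,110) on the rib, the cam bar at (372,275), and a clear bench around the case.

```bash
python3 - <<'E'
from h import *
w=WC();hsv=cv2.cvtColor(w.frame,cv2.COLOR_RGB2HSV)
m=((hsv[...,0]>55)&(hsv[...,0]<95)&(hsv[...,1]>90)&(hsv[...,2]>90)).astype(np.uint8)
n,lab,st,ce=cv2.connectedComponentsWithStats(m)
L=[];U=[]
for i in range(1,n):
    if 400<st[i,4]<3000 and 185<ce[i][0]<320 and 30<ce[i][1]<125: print(st[i],ce[i].round(1),w.onz(ce[i],.006)[0].round(4)); U.append(ce[i]);
U=np.array(U)
m2=((hsv[...,0]<8)|(hsv[...,0]>172))&(hsv[...,1]>150)&(hsv[...,2]>100)
m2[:,:225]=0;m2[:,255:]=0;m2[:150]=0;m2[200:]=0
ys,xs=np.nonzero(m2);b=cv2.minAreaRect(np.c_[xs,ys].astype(np.float32));print('cam',len(xs),b)
print('bar top ends',w.onz(cv2.boxPoints(b),.1-.004).round(4), 'bottom',w.onz(cv2.boxPoints(b),.08).round(4))
np.save('pock.npy',U)
# corners of rim (800px image)
S=lambda a:np.array(a,float)*.64-.2
print('rim',w.onz(S([[276,212],[484,236]]),.062).round(4),'ledge',w.onz(S([[333,296],[411,303],[419,234],[335,224]]),.05).round(4))
E
```

```text
cam 139 ((242.81185913085938, 177.1188201904297), (22.28883171081543, 6.169230937957764), 84.2894058227539)
bar top ends [[ 0.5674 -0.0651  0.096 ]
 [ 0.558  -0.066   0.096 ]
 [ 0.5551 -0.0308  0.096 ]
 [ 0.5646 -0.0298  0.096 ]] bottom [[ 0.5684 -0.0617  0.08  ]
 [ 0.5587 -0.0626  0.08  ]
 [ 0.5556 -0.0261  0.08  ]
 [ 0.5655 -0.0251  0.08  ]]
rim [[ 0.6717 -0.1111  0.062 ]
 [ 0.4531 -0.0838  0.062 ]] ledge [[ 0.6157 -0.0151  0.05  ]
 [ 0.5294 -0.0067  0.05  ]
 [ 0.521  -0.0836  0.05  ]
 [ 0.6105 -0.0951  0.05  ]]
```

```bash
python3 - <<'E'
from h import *
w=WC();print(r.get_state()['tcp_pos'],r.get_state()['eef_rot']);hsv=cv2.cvtColor(w.frame,cv2.COLOR_RGB2HSV)
np.save('w2.npy',w.frame);np.save('w2W.npy',w.W)
m=((hsv[...,0]>55)&(hsv[...,0]<95)&(hsv[...,1]>60)&(hsv[...,2]>60)).astype(np.uint8)
m[:,:180]=0;m[:,330:]=0
m=cv2.erode(m,np.ones((2,2)))
n,lab,st,ce=cv2.connectedComponentsWithStats(m,connectivity=4)
for i in range(1,n):
    if st[i,4]>150: print(st[i],ce[i].round(1),w.onz(ce[i],.006)[0].round(4),hsv[int(ce[i][1]),int(ce[i][0])])
E
```

```text
[ 0.54085345 -0.08419668  0.34688185] [-1.79812906e+02  4.96304033e-03 -9.01556952e+01]
[184   6 146 146 719] [261.7  56.3] [ 0.5305 -0.2451  0.006 ] [ 36   9 147]
[ 204   39   51   24 1016] [229.2  50.6] [ 0.5877 -0.2565  0.006 ] [ 71  89 155]
[ 263   44   51   27 1002] [287.6  57.2] [ 0.4847 -0.2442  0.006 ] [ 70  77 156]
[199  88  50  26 751] [223.7  98.6] [ 0.598  -0.1694  0.006 ] [ 67  62 151]
[ 257   93   50   28 1055] [281.5 106.5] [ 0.4955 -0.1546  0.006 ] [ 72  88 151]
[ 218  144   55   48 1495] [243.5 164. ] [ 0.5641 -0.0498  0.006 ] [  1 141  78]
```

Call:
drive_tool(
  commands=[
    {"tx": 0.0333,"ty": 0.062,"tz": 0,"turn": 0.052,"hand": 0},
    {"tx": 0.0333,"ty": 0.062,"tz": -0.08,"turn": 0.052,"hand": 0},
    {"tx": 0.0333,"ty": 0.062,"tz": -0.16,"turn": 0.052,"hand": 0},
    {"tx": 0.0333,"ty": 0.062,"tz": -0.24,"turn": 0.052,"hand": 0},
    {"tx": 0.0333,"ty": 0.062,"tz": -0.32,"turn": 0.052,"hand": 0},
    {"tx": 0.0333,"ty": 0.062,"tz": -0.36,"turn": 0.052,"hand": 0},
    {"tx": 0.0333,"ty": 0.062,"tz": -0.36,"turn": 0.052,"hand": 0},
    {"tx": 0.0333,"ty": 0.062,"tz": -0.36,"turn": 0.052,"hand": 0},
  ],
)

```text
time_s: 4.85
tcp_pos: [0.5612, -0.0467, 0.1302]
eef_rot: [-179.9, -0.0, -85.4]
contact_force: [-0.8, -0.7, 0.8]
gripper_width: 0.0877
gripper_force: 0.0
```

```bash
python3 - <<'E'
from h import *
w=WC();s=r.get_state();print(s['tcp_pos'],s['eef_rot']);
hsv=cv2.cvtColor(w.frame,cv2.COLOR_RGB2HSV)
m2=((hsv[...,0]<8)|(hsv[...,0]>172))&(hsv[...,1]>150)&(hsv[...,2]>70)
n,lab,st,ce=cv2.connectedComponentsWithStats(m2.astype(np.uint8))
print([(st[i].tolist(),ce[i].round(1).tolist()) for i in range(1,n) if st[i,4]>60])
print('expected top',w.proj([[.5608,-.0454,.092],[.5608,-.0454,.081]]))
cv2.imwrite('pics/w3.png',w.frame[:,:,::-1])
E
```

```text
[ 0.5617117  -0.04645407  0.13101965] [-1.79811239e+02 -1.18884007e-02 -8.53521244e+01]
[([249, 173, 12, 46, 479], [254.6, 194.2])]
expected top [[255.80868876 200.13391522]
 [255.8072646  195.98800299]]
```

View pics/w3.png

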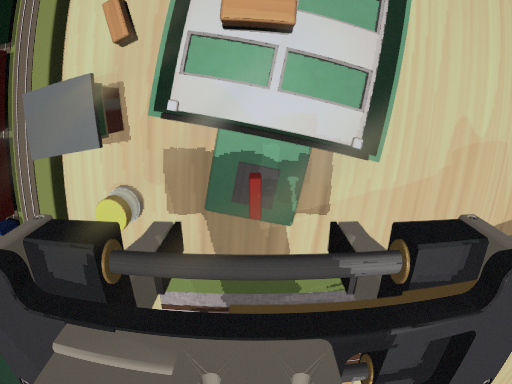

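The bar at (255,194) lies squarely between the open fingers, so I descend and grip.

Call:
drive_tool(
  commands=[
    {"tx": 0,"ty": 0.001,"tz": -0.05,"turn": 0,"hand": 0},
    {"tx": 0,"ty": 0.001,"tz": -0.098,"turn": 0,"hand": 0},
    {"tx": 0,"ty": 0.001,"tz": -0.098,"turn": 0,"hand": 0.5},
    {"tx": 0,"ty": 0.001,"tz": -0.098,"turn": 0,"hand": 1},
    {"tx": 0,"ty": 0.001,"tz": -0.098,"turn": 0,"hand": 1},
    {"tx": 0,"ty": 0.001,"tz": -0.098,"turn": 0,"hand": 1},
    {"tx": 0,"ty": 0.001,"tz": -0.098,"turn": 0,"hand": 1},
    {"tx": 0,"ty": 0.001,"tz": -0.098,"turn": 0,"hand": 1},
    {"tx": 0,"ty": 0.001,"tz": -0.098,"turn": 0,"hand": 1},
    {"tx": 0,"ty": 0.001,"tz": -0.098,"turn": 0,"hand": 1},
  ],
  grip_force=20,
)

```text
time_s: 5.9
tcp_pos: [0.5598, -0.0457, 0.07]
eef_rot: [-180.0, -0.0, -85.3]
contact_force: [0.3, -0.4, 0.1]
gripper_width: 0.0293
gripper_force: 0.0
```

Call:
drive_tool(
  commands=[
    {"tx": 0,"ty": 0,"tz": 0.001,"turn": 0.087,"hand": 1},
    {"tx": 0,"ty": 0,"tz": 0.003,"turn": 0.175,"hand": 1},
    {"tx": 0,"ty": 0,"tz": 0.004,"turn": 0.262,"hand": 1},
    {"tx": 0,"ty": 0,"tz": 0.006,"turn": 0.349,"hand": 1},
    {"tx": 0,"ty": 0,"tz": 0.007,"turn": 0.437,"hand": 1},
    {"tx": 0,"ty": 0,"tz": 0.009,"turn": 0.524,"hand": 1},
    {"tx": 0,"ty": 0,"tz": 0.01,"turn": 0.611,"hand": 1},
    {"tx": 0,"ty": 0,"tz": 0.011,"turn": 0.7,"hand": 1},
    {"tx": 0,"ty": 0,"tz": 0.012,"turn": 0.786,"hand": 1},
    {"tx": 0,"ty": 0,"tz": 0.013,"turn": 0.872,"hand": 1},
  ],
)

```text
time_s: 6.9
tcp_pos: [0.5598, -0.0457, 0.0776]
eef_rot: [180.0, 0.0, -6.5]
contact_force: [0.0, -0.3, -0.0]
gripper_width: 0.0005
gripper_force: 0.0
```

Call:
drive_tool(
  commands=[
    {"tx": 0,"ty": 0,"tz": 0,"turn": 0.01,"hand": 1},
    {"tx": 0,"ty": 0,"tz": 0,"turn": 0.01,"hand": 1},
    {"tx": 0,"ty": 0,"tz": 0,"turn": 0.01,"hand": 0},
    {"tx": 0,"ty": 0,"tz": 0,"turn": 0.01,"hand": 0},
    {"tx": 0,"ty": 0,"tz": 0,"turn": 0.01,"hand": 0},
    {"tx": 0,"ty": 0,"tz": 0,"turn": 0.01,"hand": 0},
    {"tx": 0,"ty": 0,"tz": 0.08,"turn": 0.01,"hand": 0},
    {"tx": 0,"ty": 0,"tz": 0.16,"turn": 0.01,"hand": 0},
    {"tx": 0,"ty": 0,"tz": 0.2,"turn": 0.01,"hand": 0},
  ],
)

```text
time_s: 7.8
tcp_pos: [0.5615, -0.0458, 0.2021]
eef_rot: [-180.0, -0.3, -5.9]
contact_force: [0.3, 0.8, -0.0]
gripper_width: 0.0508
gripper_force: 0.0
```

```bash
python3 - <<'E'
from h import *
w=WC();s=r.get_state();print(s['tcp_pos'],s['eef_rot']);
cv2.imwrite('pics/w4.png',w.frame[:,:,::-1])
E
```

```text
[ 0.5629697  -0.04571919  0.20503687] [-179.92454635   -0.52829091   -5.9190299 ]
```

View pics/w4.png

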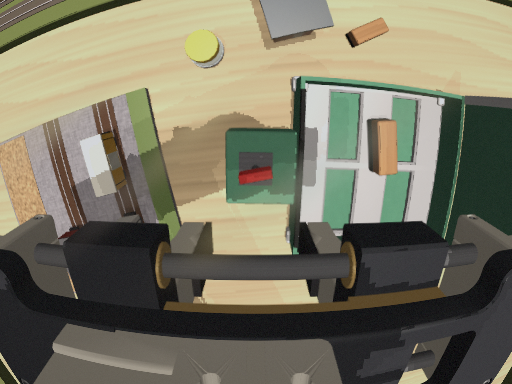

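```bash
python3 - <<'E'
from h import *
from scipy.optimize import least_squares
w=WC();s=r.get_state();print(s['tcp_pos'],s['eef_rot'],s['gripper_width'])
cs=[w,r.capture('scene'),r.capture('top')];cen=[]
for c in cs:
    f=c.frame if isinstance(c,WC) else c['frame'];hsv=cv2.cvtColor(f,cv2.COLOR_RGB2HSV)
    m=((hsv[...,0]<8)|(hsv[...,0]>172))&(hsv[...,1]>120)&(hsv[...,2]>50)
    e=proj(c,[[.561,-.0455,.085]])[0].astype(int);k=np.zeros_like(m);k[e[1]-25:e[1]+25,e[0]-25:e[0]+25]=1;m&=k
    ys,xs=np.nonzero(m);b=cv2.minAreaRect(np.c_[xs,ys].astype(np.float32));print(e,len(xs),xs.mean(),ys.mean(),b);cen.append([xs.mean(),ys.mean()])
q=least_squares(lambda p:np.concatenate([proj(c,[p])[0]-u for c,u in zip(cs,cen)]),[.56,-.045,.08]);print(q.x,q.fun.round(1))
q=least_squares(lambda p:np.concatenate([proj(c,[p])[0]-u for c,u in zip(cs[1:],cen[1:])]),[.56,-.045,.08]);print(q.x,q.fun.round(1))
f=cs[1]['frame'][150:270,190:350,::-1];cv2.imwrite('pics/s5.png',cv2.resize(f,(800,600),interpolation=cv2.INTER_CUBIC))
E
```

```text
[ 0.5622582  -0.04546478  0.20227447] [-179.90205488   -0.42758636   -5.93726561] 0.058921913284994576
[255 177] 416 255.17307692307693 175.85576923076923 ((255.04527282714844, 175.7415008544922), (12.900197982788086, 33.11050796508789), 79.3803482055664)
[271 197] 79 272.1518987341772 198.77215189873417 ((271.75, 198.24998474121094), (7.0710673332214355, 13.435027122497559), 45.0)
[268 161] 0 nan nan ((0.0, 0.0), (0.0, 0.0), 0.0)<stdin>:9: RuntimeWarning: Mean of empty slice.
  ret = ret.dtype.type(ret / rcount)
Traceback (most recent call last):
ValueError: Residuals are not finite in the initial point.
```

Call:
drive_tool(
  commands=[
    {"tx": 0,"ty": 0,"tz": 0,"turn": -0.09,"hand": 0},
    {"tx": 0,"ty": 0,"tz": 0,"turn": -0.18,"hand": 0},
    {"tx": 0,"ty": 0,"tz": 0,"turn": -0.27,"hand": 0},
    {"tx": 0,"ty": 0,"tz": 0,"turn": -0.36,"hand": 0},
    {"tx": 0,"ty": 0,"tz": 0,"turn": -0.45,"hand": 0},
    {"tx": 0,"ty": 0,"tz": 0,"turn": -0.54,"hand": 0},
    {"tx": 0,"ty": 0,"tz": 0,"turn": -0.63,"hand": 0},
    {"tx": 0,"ty": 0,"tz": 0,"turn": -0.72,"hand": 0},
    {"tx": 0,"ty": 0,"tz": 0,"turn": -0.81,"hand": 0},
    {"tx": 0,"ty": 0,"tz": 0,"turn": -0.883,"hand": 0},
  ],
)

```text
time_s: 9.0
tcp_pos: [0.5588, -0.0458, 0.1958]
eef_rot: [179.8, -0.0, -85.8]
contact_force: [-0.9, -0.2, -0.2]
gripper_width: 0.0876
gripper_force: 0.0
```

```bash
python3 - <<'E'
from h import *
from scipy.optimize import least_squares
w=WC();w=WC();s=r.get_state();print(s['tcp_pos'],s['eef_rot'],s['gripper_width'])
cs=[w,r.capture('scene')];cen=[]
for c in cs:
    f=c.frame if isinstance(c,WC) else c['frame'];hsv=cv2.cvtColor(f,cv2.COLOR_RGB2HSV)
    m=((hsv[...,0]<8)|(hsv[...,0]>172))&(hsv[...,1]>120)&(hsv[...,2]>50)
    e=proj(c,[[.561,-.0455,.085]])[0].astype(int);k=np.zeros_like(m);k[e[1]-30:e[1]+30,e[0]-25:e[0]+25]=1;m&=k
    ys,xs=np.nonzero(m);b=cv2.minAreaRect(np.c_[xs,ys].astype(np.float32));print(e,len(xs),xs.mean(),ys.mean(),b);cen.append([xs.mean(),ys.mean()])
q=least_squares(lambda p:np.concatenate([proj(c,[p])[0]-u for c,u in zip(cs,cen)]),[.56,-.045,.08]);print(q.x,q.fun.round(1))
f=cs[1]['frame'][150:270,190:350,::-1];f=cv2.resize(f,(800,600),interpolation=cv2.INTER_CUBIC);cv2.imwrite('pics/s5.png',f)
E
```

```text
[ 0.55893009 -0.04580416  0.19601599] [ 1.79837456e+02 -1.09826983e-02 -8.55278129e+01] 0.08753851579964625
[252 176] 350 252.50571428571428 175.51714285714286 ((252.5, 176.0), (36.0, 9.0), 90.0)
[271 197] 86 272.1511627906977 198.98837209302326 ((272.0615539550781, 199.10772705078125), (7.690152645111084, 13.643820762634277), 60.2551155090332)
[ 0.56169884 -0.04582455  0.0816513 ] [-0.1  0.2 -0.6  0.1]
```

View pics/s5.png

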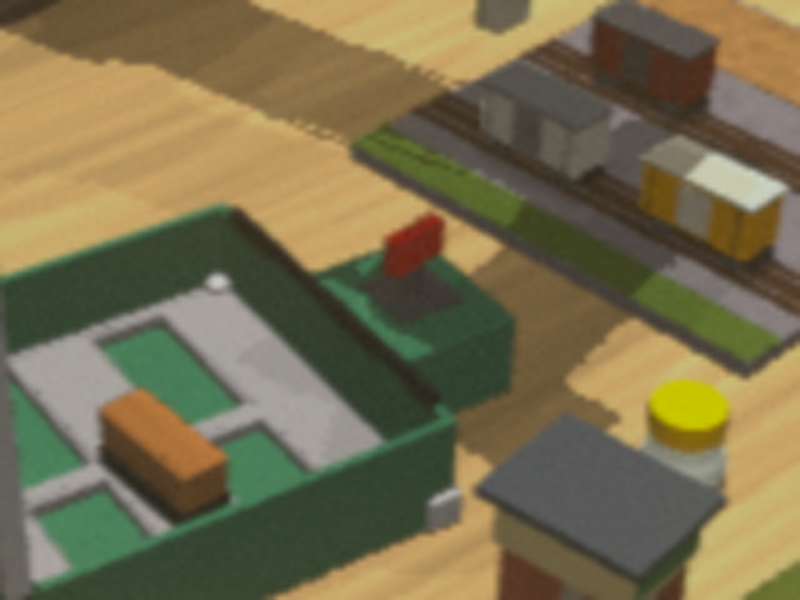

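The scene crop shows the bar at (413,245), upright and still nearly along the case's y, so the first grip missed. I redo it lower and wait for the fingers.

Call:
drive_tool(
  commands=[
    {"tx": 0.004,"ty": 0,"tz": -0.08,"turn": 0.003,"hand": 0},
    {"tx": 0.004,"ty": 0,"tz": -0.15,"turn": 0.003,"hand": 0},
    {"tx": 0.004,"ty": 0,"tz": -0.22,"turn": 0.003,"hand": 0},
    {"tx": 0.004,"ty": 0,"tz": -0.223,"turn": 0.003,"hand": 0.6},
    {"tx": 0.004,"ty": 0,"tz": -0.223,"turn": 0.003,"hand": 0.6},
    {"tx": 0.004,"ty": 0,"tz": -0.223,"turn": 0.003,"hand": 0.6},
    {"tx": 0.004,"ty": 0,"tz": -0.223,"turn": 0.003,"hand": 0.6},
    {"tx": 0.004,"ty": 0,"tz": -0.223,"turn": 0.003,"hand": 0.7},
    {"tx": 0.004,"ty": 0,"tz": -0.223,"turn": 0.003,"hand": 0.7},
    {"tx": 0.004,"ty": 0,"tz": -0.223,"turn": 0.003,"hand": 0.7},
  ],
  grip_force=20,
)

```text
time_s: 10.15
tcp_pos: [0.5625, -0.0456, 0.0645]
eef_rot: [-179.9, 0.0, -85.1]
contact_force: [0.3, -0.3, -0.1]
gripper_width: 0.0371
gripper_force: 0.0
```

Call:
drive_tool(
  commands=[
    {"tx": 0,"ty": 0,"tz": 0,"turn": 0,"hand": 1},
    {"tx": 0,"ty": 0,"tz": 0,"turn": 0,"hand": 1},
    {"tx": 0,"ty": 0,"tz": 0,"turn": 0,"hand": 1},
    {"tx": 0,"ty": 0,"tz": 0,"turn": 0,"hand": 1},
    {"tx": 0,"ty": 0,"tz": 0,"turn": 0,"hand": 1},
  ],
)

```text
time_s: 10.65
tcp_pos: [0.5622, -0.0457, 0.0638]
eef_rot: [180.0, -0.0, -85.1]
contact_force: [0.6, 0.3, -0.5]
gripper_width: 0.0014
gripper_force: 0.0
```

```bash
python3 - <<'E'
from h import *
s=r.get_state();print(s)
E
```

```text
{'time_s': 10.65, 'joints': array([ 1.52326951e+01,  1.69107579e+01, -2.30175579e+01, -4.99152285e-05,
       -5.00818135e+01, -1.03744687e+01]), 'qd': array([ 0.05657595, -0.02957283,  0.01092039, -0.00934284, -0.00718188,
       -0.05644026]), 'joint_torque': array([-8.61600492e-04, -4.78977585e+01,  2.39258212e+01,  5.70825085e+00,
        2.09300400e-02, -1.51116346e-07]), 'tcp_pos': array([ 0.56218975, -0.04569553,  0.0637933 ]), 'eef_rot': array([ 1.79990029e+02, -1.78644699e-03, -8.51418054e+01]), 'contact_force': array([ 0.63861234,  0.25084055, -0.52704962]), 'moment': array([-0.01160077,  0.13250877,  0.10308789]), 'gripper_force': 0.0, 'gripper_width': 0.0013800132790108932}
```

```bash
python3 - <<'E'
from h import *
w=WC();c=r.capture('scene')
f=cv2.resize(c['frame'][110:270,190:350,::-1],(600,600),interpolation=cv2.INTER_CUBIC)
g=cv2.resize(w.frame[130:290,170:340,::-1],(200,188))
o=np.zeros((600,800,3),np.uint8);o[:,:600]=f;o[:188,600:]=g;cv2.imwrite('pics/s6.png',o)
E
```

```text
(no output)
```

View pics/s6.png

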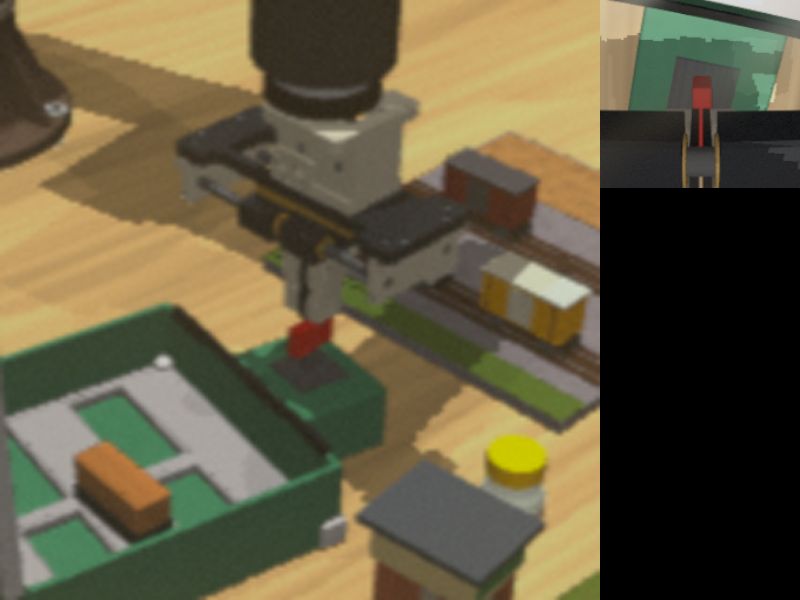

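```bash
python3 - <<'E'
from h import *
c=r.capture('scene')
print(((proj(c,[[.5622,-.0457,z] for z in(.0638,.07,.08,.09,.1,.11)])-[190,110])*3.75).round(0))
w=WC();print(w.proj([[.5622,-.0457,z] for z in(.0638,.07,.08,.09,.1,.11)]).round(0))
f=cv2.resize(c['frame'][165:215,240:300,::-1],(600,500),interpolation=cv2.INTER_CUBIC)
g=cv2.resize(w.frame[170:270,225:285,::-1],(200,333))
o=np.zeros((500,800,3),np.uint8);o[:,:600]=f;o[:333,600:]=g;cv2.imwrite('pics/s7.png',o)
E
```

```text
[[306. 356.]
 [306. 348.]
 [306. 336.]
 [307. 324.]
 [308. 312.]
 [308. 300.]]
[[255. 216.]
 [255. 219.]
 [255. 225.]
 [255. 232.]
 [255. 239.]
 [255. 247.]]
```

View pics/s7.png

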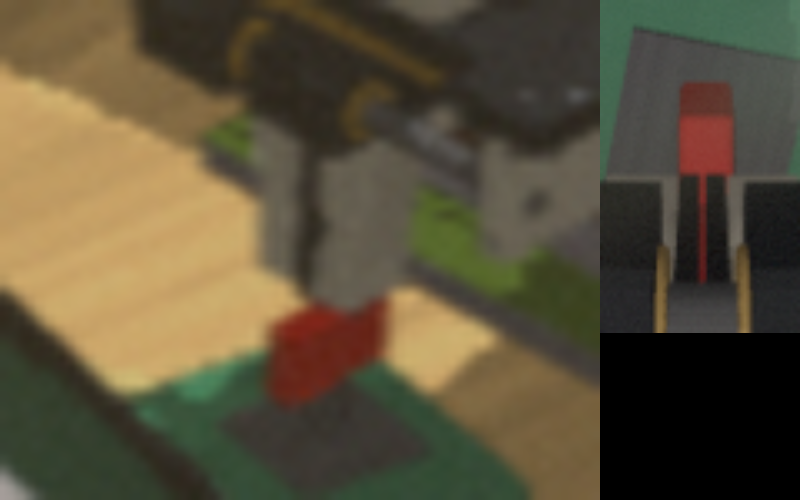

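The wrist crop shows the shut fingertips sitting above the bar, with the bar fully visible below them. The real tips seem to be about 25 mm short of the reported TCP. I probe gently to measure this.

Call:
drive_tool(
  commands=[
    {"tx": 0,"ty": 0,"tz": -0.002,"turn": 0,"hand": 1},
    {"tx": 0,"ty": 0,"tz": -0.003,"turn": 0,"hand": 1},
    {"tx": 0,"ty": 0,"tz": -0.004,"turn": 0,"hand": 1},
    {"tx": 0,"ty": 0,"tz": -0.004,"turn": 0,"hand": 1},
  ],
)

```text
time_s: 11.25
tcp_pos: [0.5621, -0.0457, 0.0613]
eef_rot: [180.0, -0.0, -85.1]
contact_force: [0.4, -0.3, -0.0]
gripper_width: 0.0006
gripper_force: 0.0
```

Call:
drive_tool(
  commands=[
    {"tx": 0,"ty": 0,"tz": -0.002,"turn": 0,"hand": 1},
    {"tx": 0,"ty": 0,"tz": -0.003,"turn": 0,"hand": 1},
    {"tx": 0,"ty": 0,"tz": -0.004,"turn": 0,"hand": 1},
    {"tx": 0,"ty": 0,"tz": -0.004,"turn": 0,"hand": 1},
  ],
)

```text
time_s: 11.65
tcp_pos: [0.5622, -0.0457, 0.059]
eef_rot: [180.0, -0.0, -85.1]
contact_force: [0.4, -0.2, 0.0]
gripper_width: 0.0006
gripper_force: 0.0
```

Call:
drive_tool(
  commands=[
    {"tx": 0,"ty": 0,"tz": -0.002,"turn": 0,"hand": 1},
    {"tx": 0,"ty": 0,"tz": -0.004,"turn": 0,"hand": 1},
    {"tx": 0,"ty": 0,"tz": -0.005,"turn": 0,"hand": 1},
    {"tx": 0,"ty": 0,"tz": -0.005,"turn": 0,"hand": 1},
  ],
)

```text
time_s: 12.05
tcp_pos: [0.5626, -0.0457, 0.0573]
eef_rot: [-179.9, -0.0, -85.1]
contact_force: [-4.2, 0.7, 9.8]
gripper_width: 0.0003
gripper_force: 5.0
```

```bash
python3 - <<'E'
from h import *
c=r.capture('scene');w=WC()
f=cv2.resize(c['frame'][165:215,240:300,::-1],(600,500),interpolation=cv2.INTER_CUBIC)
g=cv2.resize(w.frame[170:270,225:285,::-1],(200,333))
o=np.zeros((500,800,3),np.uint8);o[:,:600]=f;o[:333,600:]=g;cv2.imwrite('pics/s8.png',o)
# finger tip: bare projections of tool-frame points
st=r.get_state();T=np.eye(4);T[:3,:3]=Ro.from_euler('xyz',st['eef_rot'],degrees=True).as_matrix();T[:3,3]=st['tcp_pos']
for z in(0,-.02,-.03,-.04):
    P=np.array([[0.0095,.02,z,1],[0.0095,-.02,z,1]])@T.T; print(z,w.proj(P[:,:3]).round(0).tolist(),(proj(c,P[:,:3])).round(1).tolist())
E
```

```text
0 [[285.0, 203.0], [226.0, 203.0]] [[263.5, 205.1], [274.5, 211.8]]
-0.02 [[288.0, 214.0], [223.0, 214.0]] [[263.7, 198.8], [274.8, 205.4]]
-0.03 [[289.0, 220.0], [222.0, 220.0]] [[263.8, 195.7], [275.0, 202.2]]
-0.04 [[291.0, 227.0], [220.0, 227.0]] [[263.9, 192.4], [275.2, 198.9]]
```

View pics/s8.png

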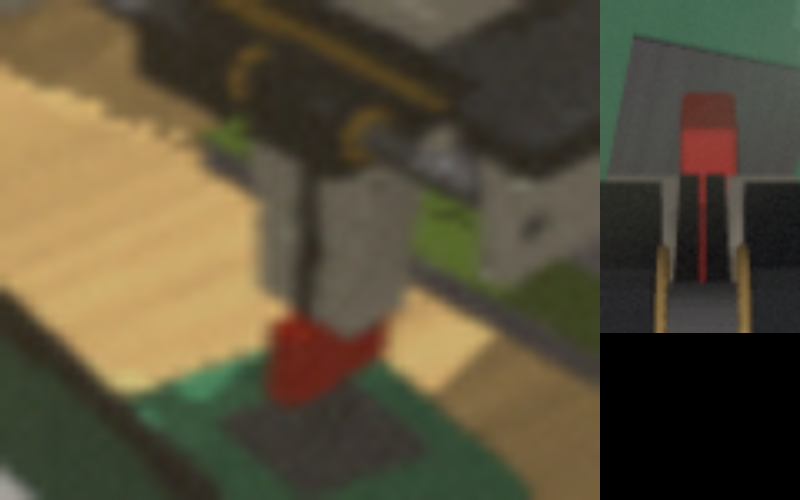

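Contact is at TCP z = 0.057 against a bar top of 0.092. The crop shows the tips pressing on the bar. So the real tips lie about 34 mm behind the reported TCP, and I allow for that from now on.

Call:
drive_tool(
  commands=[
    {"tx": 0,"ty": 0,"tz": 0.02,"turn": 0,"hand": 0},
    {"tx": 0,"ty": 0,"tz": 0.02,"turn": 0,"hand": 0},
    {"tx": 0,"ty": 0,"tz": 0.02,"turn": 0,"hand": 0},
    {"tx": 0,"ty": 0,"tz": 0.02,"turn": 0,"hand": 0.4},
    {"tx": 0,"ty": 0,"tz": 0.02,"turn": 0,"hand": 0.5},
    {"tx": 0,"ty": 0,"tz": 0.02,"turn": 0,"hand": 0.5},
    {"tx": 0,"ty": 0,"tz": 0,"turn": 0,"hand": 0.5},
    {"tx": 0,"ty": 0,"tz": -0.015,"turn": 0,"hand": 0.5},
    {"tx": 0,"ty": 0,"tz": -0.03,"turn": 0,"hand": 0.5},
    {"tx": 0,"ty": 0,"tz": -0.03,"turn": 0,"hand": 0.8},
  ],
)

```text
time_s: 13.15
tcp_pos: [0.5608, -0.046, 0.0361]
eef_rot: [179.8, -0.0, -85.2]
contact_force: [0.2, 0.7, 0.1]
gripper_width: 0.0401
gripper_force: 0.0
```

Call:
drive_tool(
  commands=[
    {"tx": 0,"ty": 0,"tz": 0,"turn": 0,"hand": 1},
    {"tx": 0,"ty": 0,"tz": 0,"turn": 0,"hand": 1},
    {"tx": 0,"ty": 0,"tz": 0,"turn": 0,"hand": 1},
    {"tx": 0,"ty": 0,"tz": 0,"turn": 0,"hand": 1},
    {"tx": 0,"ty": 0,"tz": 0,"turn": 0,"hand": 1},
    {"tx": 0,"ty": 0,"tz": 0,"turn": 0,"hand": 1},
  ],
  grip_force=20,
)

```text
time_s: 13.75
tcp_pos: [0.5618, -0.0457, 0.0384]
eef_rot: [180.0, -0.0, -85.1]
contact_force: [-4.0, 0.9, 6.0]
gripper_width: 0.0095
gripper_force: 20.0
```

Gripped, with a width of 9.5 mm. Now I turn it back to open.

Call:
drive_tool(
  commands=[
    {"tx": 0,"ty": 0,"tz": 0.001,"turn": 0.087,"hand": 1},
    {"tx": 0,"ty": 0,"tz": 0.003,"turn": 0.175,"hand": 1},
    {"tx": 0,"ty": 0,"tz": 0.004,"turn": 0.262,"hand": 1},
    {"tx": 0,"ty": 0,"tz": 0.006,"turn": 0.349,"hand": 1},
    {"tx": 0,"ty": 0,"tz": 0.007,"turn": 0.437,"hand": 1},
    {"tx": 0,"ty": 0,"tz": 0.009,"turn": 0.524,"hand": 1},
    {"tx": 0,"ty": 0,"tz": 0.01,"turn": 0.611,"hand": 1},
    {"tx": 0,"ty": 0,"tz": 0.011,"turn": 0.7,"hand": 1},
    {"tx": 0,"ty": 0,"tz": 0.012,"turn": 0.786,"hand": 1},
    {"tx": 0,"ty": 0,"tz": 0.013,"turn": 0.875,"hand": 1},
  ],
)

```text
time_s: 14.75
tcp_pos: [0.562, -0.0456, 0.0462]
eef_rot: [-180.0, 0.0, -6.1]
contact_force: [-3.9, 2.1, 6.4]
gripper_width: 0.0099
gripper_force: 20.1
```

Call:
drive_tool(
  commands=[
    {"tx": 0,"ty": 0,"tz": 0,"turn": 0.005,"hand": 1},
    {"tx": 0,"ty": 0,"tz": 0,"turn": 0.005,"hand": 1},
    {"tx": 0,"ty": 0,"tz": 0,"turn": 0.005,"hand": 0},
    {"tx": 0,"ty": 0,"tz": 0,"turn": 0.005,"hand": 0},
    {"tx": 0,"ty": 0,"tz": 0,"turn": 0.005,"hand": 0},
    {"tx": 0,"ty": 0,"tz": 0.08,"turn": 0.005,"hand": 0},
    {"tx": 0,"ty": 0,"tz": 0.16,"turn": 0.005,"hand": 0},
    {"tx": 0,"ty": 0,"tz": 0.24,"turn": 0.005,"hand": 0},
    {"tx": 0,"ty": 0,"tz": 0.24,"turn": 0.005,"hand": 0},
  ],
)

```text
time_s: 15.65
tcp_pos: [0.5665, -0.0456, 0.1974]
eef_rot: [-179.9, -0.7, -5.9]
contact_force: [1.2, 0.2, -0.9]
gripper_width: 0.0601
gripper_force: 0.0
```

```bash
cat >> h.py <<'E'
def rect(mask):
    ys,xs=np.nonzero(mask);return cv2.minAreaRect(np.c_[xs,ys].astype(np.float32))
def redbar(c):
    f=c.frame if isinstance(c,WC) else c['frame'];hsv=cv2.cvtColor(f,cv2.COLOR_RGB2HSV)
    m=((hsv[...,0]<8)|(hsv[...,0]>172))&(hsv[...,1]>120)&(hsv[...,2]>50)
    e=proj(c,[[.561,-.0455,.085]])[0].astype(int);k=np.zeros_like(m);k[max(0,e[1]-30):e[1]+30,e[0]-30:e[0]+30]=1;return m&k
def bar_angle(w,z):
    b=cv2.boxPoints(rect(redbar(w)));P=w.onz(b,z);e=P[1]-P[0];g=P[2]-P[1];d=e if np.hypot(*e[:2])>np.hypot(*g[:2]) else g
    return P.mean(0).round(4),np.degrees(np.arctan2(d[1],d[0]))%180,np.hypot(*d[:2])
E
python3 - <<'E'
from h import *
w=WC();s=r.get_state();print(s['tcp_pos'],s['eef_rot'],s['gripper_width']);print(bar_angle(w,.098))
c=r.capture('scene')
for l in['cleaner_mid']:
  for o in r.trace(l,'wrist')[:2]: 
    b=rect(o['pixels']);print(l,o['score'],b,w.onz(cv2.boxPoints(b),.051).round(4).tolist())
cv2.imwrite('pics/w9.png',w.frame[:,:,::-1])
E
```

```text
[ 0.56464016 -0.04536548  0.19382508] [-179.87964296   -0.42157722   -5.95388825] 0.06436892573674992
(array([ 0.5639, -0.0466,  0.098 ]), np.float64(174.3173067574578), np.float64(0.03680415077531617))
cleaner_mid 0.68 ((368.30596923828125, 35.65013885498047), (16.3399600982666, 41.30231475830078), 64.79888153076172) [[0.715, -0.1668, 0.051], [0.7388, -0.2186, 0.051], [0.72, -0.2254, 0.051], [0.6969, -0.1733, 0.051]]
cleaner_mid 0.62 ((384.2724304199219, 151.49172973632812), (57.095001220703125, 29.471317291259766), 88.26429748535156) [[0.6108, -0.1857, 0.051], [0.6101, -0.2259, 0.051], [0.5374, -0.2279, 0.051], [0.5403, -0.1861, 0.051]]
```

Call:
drive_tool(
  commands=[
    {"tx": 0.0167,"ty": -0.08,"tz": 0,"turn": 0.057,"hand": 0},
    {"tx": 0.0167,"ty": -0.16,"tz": 0,"turn": 0.057,"hand": 0},
    {"tx": 0.0167,"ty": -0.24,"tz": 0,"turn": 0.057,"hand": 0},
    {"tx": 0.0167,"ty": -0.277,"tz": 0,"turn": 0.057,"hand": 0},
    {"tx": 0.0167,"ty": -0.277,"tz": -0.08,"turn": 0.057,"hand": 0},
    {"tx": 0.0167,"ty": -0.277,"tz": -0.16,"turn": 0.057,"hand": 0},
    {"tx": 0.0167,"ty": -0.277,"tz": -0.2,"turn": 0.057,"hand": 0.2},
    {"tx": 0.0167,"ty": -0.277,"tz": -0.2,"turn": 0.057,"hand": 0.2},
  ],
)

```text
time_s: 16.6
tcp_pos: [0.5679, -0.2115, 0.064]
eef_rot: [-179.9, 0.6, -0.9]
contact_force: [0.3, 0.9, -0.1]
gripper_width: 0.0766
gripper_force: 0.0
```

```bash
python3 - <<'E'
from h import *
w=WC();s=r.get_state();print(s['tcp_pos'],s['eef_rot'],s['gripper_width'],s['contact_force'])
hsv=cv2.cvtColor(w.frame,cv2.COLOR_RGB2HSV)
e=w.proj([[.572,-.212,.051]])[0];print(e)
T=w.W@np.linalg.inv(w.c['T_tool_cam'])
for o in r.trace('cleaner_mid','wrist')[:2]:
    b=rect(o['pixels']);print(o['score'],o['extent'],b)
cv2.imwrite('pics/w10.png',w.frame[:,:,::-1])
E
```

```text
[ 0.57016044 -0.21189671  0.06710741] [-179.99314763    0.35202804   -0.82550963] 0.07403887285195408 [0.9642405  0.95240459 1.00135245]
[255.43075005 203.58902655]
0.78 [235.4, 149.6, 279.2, 243.0] ((257.5, 195.5), (95.0, 41.0), 90.0)
0.68 [221.1, 0.0, 289.1, 31.5] ((253.0, 15.5), (31.0, 68.0), 90.0)
```

View pics/w10.png

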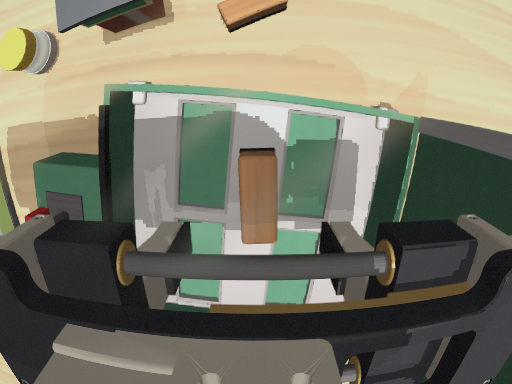

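The block at (257,195) sits between the open fingers, aligned. I grasp it.

Call:
drive_tool(
  commands=[
    {"tx": 0,"ty": -0.001,"tz": -0.07,"turn": 0,"hand": 0.2},
    {"tx": 0,"ty": -0.001,"tz": -0.12,"turn": 0,"hand": 0.2},
    {"tx": 0,"ty": -0.001,"tz": -0.13,"turn": 0,"hand": 0.4},
    {"tx": 0,"ty": -0.001,"tz": -0.13,"turn": 0,"hand": 1},
    {"tx": 0,"ty": -0.001,"tz": -0.13,"turn": 0,"hand": 1},
    {"tx": 0,"ty": -0.001,"tz": -0.13,"turn": 0,"hand": 1},
    {"tx": 0,"ty": -0.001,"tz": -0.13,"turn": 0,"hand": 1},
    {"tx": 0,"ty": -0.001,"tz": -0.13,"turn": 0,"hand": 1},
    {"tx": 0,"ty": -0.001,"tz": -0.13,"turn": 0,"hand": 1},
    {"tx": 0,"ty": -0.001,"tz": -0.13,"turn": 0,"hand": 1},
  ],
  grip_force=15,
)

```text
time_s: 17.7
tcp_pos: [0.5729, -0.2126, -0.0071]
eef_rot: [180.0, -0.1, -0.8]
contact_force: [-2.0, 0.7, 7.1]
gripper_width: 0.028
gripper_force: 14.9
```

```bash
python3 - <<'E'
from h import *
s=r.get_state();print(s['tcp_pos'],s['eef_rot'],s['gripper_width'],s['gripper_force'],s['contact_force'])
vans(cams=('top','scene'))
E
```

```text
[ 0.57286474 -0.21259578 -0.00705667] [ 1.79981505e+02 -7.63242929e-02 -7.92030521e-01] 0.02797404895485182 14.948701858520508 [-1.9588662   0.73753207  7.10010387]
red top 0.69 xy [0.4529 0.249 ] yaw 4.3 iou 0.86
red scene 0.81 xy [0.4479 0.2572] yaw -0.8 iou 0.9
red scene 0.67 xy [ 0.4434 -0.27  ] yaw 80.3 iou 0.09
white top 0.61 xy [0.4704 0.1409] yaw 5.6 iou 0.92
white scene 0.94 xy [0.466 0.146] yaw -0.1 iou 0.88
yellow top 0.53 xy [0.5888 0.1539] yaw 4.9 iou 0.91
yellow scene 0.69 xy [0.5848 0.1604] yaw -2.0 iou 0.86
```

Call:
drive_tool(
  commands=[
    {"tx": 0,"ty": 0,"tz": 0.08,"turn": 0,"hand": 1},
    {"tx": 0,"ty": 0,"tz": 0.16,"turn": 0,"hand": 1},
    {"tx": 0,"ty": 0.03,"tz": 0.23,"turn": 0,"hand": 1},
    {"tx": -0.02,"ty": 0.1,"tz": 0.25,"turn": 0.03,"hand": 1},
    {"tx": -0.04,"ty": 0.18,"tz": 0.25,"turn": 0.061,"hand": 1},
    {"tx": -0.06,"ty": 0.26,"tz": 0.25,"turn": 0.061,"hand": 1},
    {"tx": -0.08,"ty": 0.34,"tz": 0.25,"turn": 0.061,"hand": 1},
    {"tx": -0.1,"ty": 0.42,"tz": 0.25,"turn": 0.061,"hand": 1},
    {"tx": -0.113,"ty": 0.5,"tz": 0.25,"turn": 0.061,"hand": 1},
    {"tx": -0.113,"ty": 0.58,"tz": 0.25,"turn": 0.061,"hand": 1},
  ],
)

```text
time_s: 19.1
tcp_pos: [0.503, 0.1372, 0.1424]
eef_rot: [-180.0, -0.0, 4.7]
contact_force: [2.0, -0.5, -0.7]
gripper_width: 0.0279
gripper_force: 14.9
```

Call:
drive_tool(
  commands=[
    {"tx": 0,"ty": 0.08,"tz": 0,"turn": 0,"hand": 1},
    {"tx": 0,"ty": 0.16,"tz": 0,"turn": 0,"hand": 1},
    {"tx": 0,"ty": 0.24,"tz": 0,"turn": 0,"hand": 1},
    {"tx": 0,"ty": 0.32,"tz": 0,"turn": 0,"hand": 1},
    {"tx": 0,"ty": 0.358,"tz": 0,"turn": 0,"hand": 1},
    {"tx": 0,"ty": 0.358,"tz": -0.06,"turn": 0,"hand": 1},
    {"tx": 0,"ty": 0.358,"tz": -0.12,"turn": 0,"hand": 1},
    {"tx": 0,"ty": 0.358,"tz": -0.15,"turn": 0,"hand": 1},
    {"tx": 0,"ty": 0.358,"tz": -0.15,"turn": 0,"hand": 1},
  ],
)

```text
time_s: 20.0
tcp_pos: [0.5027, 0.3482, 0.0487]
eef_rot: [179.8, 0.3, 4.6]
contact_force: [-1.1, -0.9, -1.1]
gripper_width: 0.0278
gripper_force: 14.9
```

```bash
python3 - <<'E'
from h import *
w=WC();s=r.get_state();print(s['tcp_pos'],s['eef_rot'],s['gripper_width'],s['gripper_force'])
cv2.imwrite('pics/w11.png',w.frame[:,:,::-1])
E
```

```text
[0.50388724 0.34922327 0.05083691] [1.79866341e+02 1.16868539e-01 4.66638460e+00] 0.027964329839239646 14.94190514087677
```

Call:
drive_tool(
  commands=[
    {"tx": 0,"ty": 0,"tz": -0.06,"turn": 0,"hand": 1},
    {"tx": 0,"ty": 0,"tz": -0.09,"turn": 0,"hand": 1},
    {"tx": 0,"ty": 0,"tz": -0.101,"turn": 0,"hand": 1},
    {"tx": 0,"ty": 0,"tz": -0.101,"turn": 0,"hand": 1},
    {"tx": 0,"ty": 0,"tz": -0.101,"turn": 0,"hand": 0.3},
    {"tx": 0,"ty": 0,"tz": -0.101,"turn": 0,"hand": 0.3},
    {"tx": 0,"ty": 0,"tz": -0.101,"turn": 0,"hand": 0.3},
    {"tx": 0,"ty": 0,"tz": -0.101,"turn": 0,"hand": 0.3},
  ],
)

```text
time_s: 20.85
tcp_pos: [0.5048, 0.3507, -0.0079]
eef_rot: [-179.9, -0.1, 4.7]
contact_force: [-0.8, 0.1, 0.7]
gripper_width: 0.0543
gripper_force: 0.0
```

Call:
drive_tool(
  commands=[
    {"tx": 0,"ty": 0,"tz": 0.05,"turn": 0,"hand": 0},
    {"tx": 0,"ty": 0,"tz": 0.13,"turn": 0,"hand": 0},
    {"tx": 0,"ty": 0,"tz": 0.21,"turn": 0,"hand": 0},
    {"tx": 0,"ty": -0.08,"tz": 0.27,"turn": 0,"hand": 0},
    {"tx": 0,"ty": -0.16,"tz": 0.3,"turn": 0,"hand": 0},
    {"tx": 0,"ty": -0.22,"tz": 0.3,"turn": 0,"hand": 0},
    {"tx": -0.05,"ty": -0.22,"tz": 0.3,"turn": 0,"hand": 0},
    {"tx": -0.05,"ty": -0.22,"tz": 0.3,"turn": 0,"hand": 0},
  ],
)

```text
time_s: 21.65
tcp_pos: [0.4727, 0.2164, 0.1723]
eef_rot: [-179.9, -0.0, 4.5]
contact_force: [-0.4, 0.3, 0.3]
gripper_width: 0.0876
gripper_force: 0.0
```

```bash
python3 - <<'E'
from h import *
w=WC();w=WC();s=r.get_state();print(s['tcp_pos'],s['eef_rot'],s['gripper_width'],s['gripper_force'])
cv2.imwrite('pics/w12.png',cv2.resize(w.frame[:,:,::-1],(800,600),interpolation=cv2.INTER_CUBIC))
for l in('van_red_mid','van_white_mid','van_yellow_mid','van_blue_mid','cleaner_mid'):
  for o in r.trace(l,'wrist')[:2]:
    b=rect(o['pixels']);print(l,round(o['score'],2),np.array(o['extent']).astype(int),np.round(b[0]),np.round(b[1]),round(b[2]))
E
```

```text
[0.47454361 0.21838698 0.172135  ] [-1.79941116e+02 -7.84506279e-02  4.69927374e+00] 0.08776605107202139 0.0
van_red_mid 0.72 [210 149 248 224] [228. 186.] [75. 33.] 87
van_red_mid 0.39 [421  59 510 223] [466. 142.] [164.  90.] 90
van_white_mid 0.84 [305 142 348 217] [326. 180.] [36. 75.] 4
van_white_mid 0.59 [116   6 378 245] [246. 126.] [237. 257.] 90
van_yellow_mid 0.55 [305  32 345 107] [326.  72.] [73. 37.] 90
cleaner_mid 0.77 [127 107 163 169] [145. 137.] [61. 31.] 86
```

View pics/w12.png

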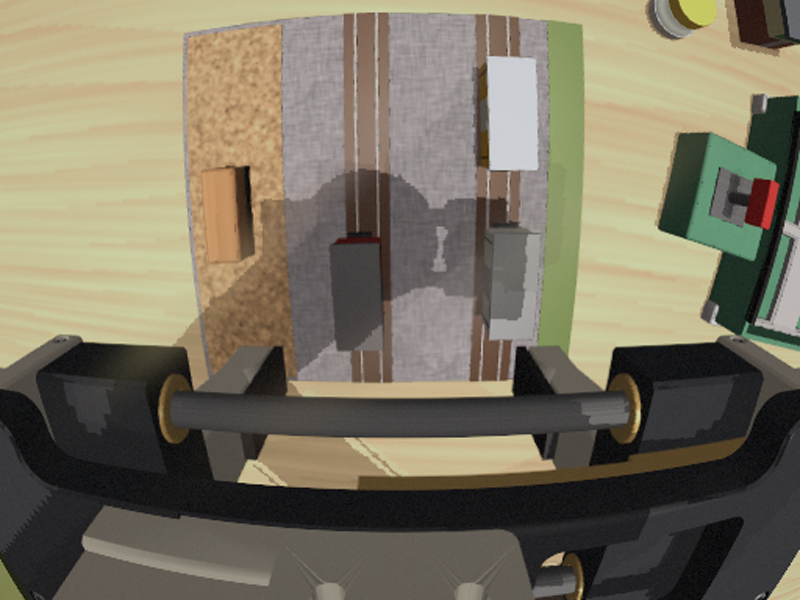

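The block lies flat on the cork mat at (227,213). The roofs are at red (356,296), white (512,286) and yellow (513,113), all standing along the tracks.

```bash
python3 - <<'E'
from h import *
w=WC()
S=lambda a:(np.array(a,float)+.5)*.64-.5
for n,q in dict(red=[(331,243),(380,243),(380,349),(335,349)],white=[(486,232),(540,232),(532,340),(488,338)],yellow=[(489,57),(537,58),(537,170),(488,167)]).items():
    P=w.onz(S(q),.063);d=(P[0]+P[1]-P[2]-P[3])/2;e=P[1]-P[0]
    print(n,P.mean(0).round(4),'yaw',np.degrees(np.arctan2(d[1],d[0])).round(1),np.hypot(*d[:2]).round(3),np.hypot(*e[:2]).round(3))
    for o in r.trace(f'van_{n}_mid','wrist')[:1]:
        x,s=fitbox(w,o['pixels'],(.08,.032,.05),.013,[P[:,0].mean(),P[:,1].mean(),.08]);print('   fit',x[:2].round(4),np.degrees(x[2]).round(1),round(s,2))
E
```

```text
red [0.4579 0.2463 0.063 ] yaw 4.2 0.075 0.032
   fit [0.455  0.2455] 6.2 0.91
white [0.474  0.1409 0.063 ] yaw 6.8 0.076 0.037
   fit [0.47   0.1409] -4.0 0.0
yellow [0.5908 0.1539 0.063 ] yaw 4.8 0.074 0.032
```

Call:
drive_tool(
  commands=[
    {"tx": -0.031,"ty": 0.046,"tz": 0,"turn": -0.1,"hand": 0},
    {"tx": -0.031,"ty": 0.046,"tz": 0,"turn": -0.2,"hand": 0},
    {"tx": -0.031,"ty": 0.046,"tz": 0,"turn": -0.3,"hand": 0},
    {"tx": -0.031,"ty": 0.046,"tz": 0,"turn": -0.4,"hand": 0},
    {"tx": -0.031,"ty": 0.046,"tz": 0,"turn": -0.5,"hand": 0},
    {"tx": -0.031,"ty": 0.046,"tz": 0,"turn": -0.6,"hand": 0},
    {"tx": -0.031,"ty": 0.046,"tz": 0,"turn": -0.7,"hand": 0},
    {"tx": -0.031,"ty": 0.046,"tz": 0,"turn": -0.8,"hand": 0},
    {"tx": -0.031,"ty": 0.046,"tz": -0.05,"turn": -0.9,"hand": 0},
    {"tx": -0.031,"ty": 0.046,"tz": -0.13,"turn": -1.0,"hand": 0},
  ],
)

```text
time_s: 23.2
tcp_pos: [0.458, 0.248, 0.0952]
eef_rot: [-179.7, 0.2, -81.6]
contact_force: [1.3, 0.9, -0.6]
gripper_width: 0.0878
gripper_force: 0.0
```

Call:
drive_tool(
  commands=[
    {"tx": 0,"ty": 0,"tz": 0,"turn": 0,"hand": 0},
    {"tx": 0,"ty": 0,"tz": 0,"turn": 0,"hand": 0},
    {"tx": 0,"ty": 0,"tz": 0,"turn": 0,"hand": 0},
  ],
)

```text
time_s: 23.5
tcp_pos: [0.4571, 0.247, 0.0954]
eef_rot: [-179.9, 0.1, -81.0]
contact_force: [-0.3, -0.4, 0.9]
gripper_width: 0.0877
gripper_force: 0.0
```

```bash
python3 - <<'E'
from h import *
w=WC();s=r.get_state();print(s['tcp_pos'],s['eef_rot'],s['gripper_width'])
cv2.imwrite('pics/w13.png',w.frame[:,:,::-1])
for o in r.trace('van_red_mid','wrist')[:2]:
    m=o['pixels'];print(o['score'],o['extent'],rect(m))
    for v in range(int(o['extent'][1]),int(o['extent'][3]),6):
        xs=np.nonzero(m[v])[0];
        if len(xs):print(v,xs.min(),xs.max(), w.onz([[xs.min()-.5,v],[xs.max()+.5,v]],.063).round(4).tolist())
for g in(.063,): print(w.proj([[.456+a,.246+b,g] for a in(-.04,0,.04) for b in(-.016,.016)]).round(1).tolist())
E
```

```text
[0.4571169  0.24706054 0.09549197] [-1.79838651e+02  9.47667637e-02 -8.10784521e+01] 0.08782883077513153
0.84 [209.8, 166.3, 307.7, 223.4] ((257.7381286621094, 193.5944366455078), (96.0808334350586, 49.17767333984375), 1.9749338626861572)
172 216 298 [[0.4916, 0.2284, 0.063], [0.4276, 0.2183, 0.063]]
178 211 302 [[0.4949, 0.2338, 0.063], [0.4236, 0.2225, 0.063]]
184 210 306 [[0.4951, 0.2388, 0.063], [0.4194, 0.2268, 0.063]]
190 210 305 [[0.4946, 0.2437, 0.063], [0.4192, 0.2318, 0.063]]
196 210 305 [[0.494, 0.2487, 0.063], [0.4182, 0.2367, 0.063]]
202 210 304 [[0.4935, 0.2537, 0.063], [0.4179, 0.2418, 0.063]]
208 210 304 [[0.4929, 0.2589, 0.063], [0.4169, 0.2469, 0.063]]
214 211 303 [[0.4916, 0.2639, 0.063], [0.4166, 0.2521, 0.063]]
[[309.8, 188.5], [301.7, 225.1], [260.2, 180.8], [253.9, 218.3], [209.7, 173.2], [205.4, 211.0]]
```

Call:
drive_tool(
  commands=[
    {"tx": -0.001,"ty": -0.002,"tz": -0.04,"turn": -0.035,"hand": 0},
    {"tx": -0.001,"ty": -0.002,"tz": -0.08,"turn": -0.035,"hand": 0},
    {"tx": -0.001,"ty": -0.002,"tz": -0.1,"turn": -0.035,"hand": 0},
    {"tx": -0.001,"ty": -0.002,"tz": -0.107,"turn": -0.035,"hand": 0},
    {"tx": -0.001,"ty": -0.002,"tz": -0.11,"turn": -0.035,"hand": 0},
    {"tx": -0.001,"ty": -0.002,"tz": -0.113,"turn": -0.035,"hand": 0},
    {"tx": -0.001,"ty": -0.002,"tz": -0.113,"turn": -0.035,"hand": 0},
  ],
)

```text
time_s: 24.3
tcp_pos: [0.4556, 0.2451, 0.0261]
eef_rot: [-179.9, 0.0, -84.4]
contact_force: [-0.6, 0.4, -0.1]
gripper_width: 0.0872
gripper_force: 0.0
```

```bash
python3 - <<'E'
from h import *
w=WC();s=r.get_state();print(s['tcp_pos'],s['eef_rot'],s['contact_force'])
for o in r.trace('van_red_mid','wrist')[:1]:
    m=o['pixels'];print(o['score'],o['extent'],rect(m))
g=cv2.resize(w.frame[120:270,140:370,::-1],(800,522));cv2.imwrite('pics/w14.png',g)
E
```

```text
[0.45560505 0.24507076 0.02612904] [-1.79950998e+02  3.80317360e-02 -8.43971293e+01] [ 0.91138577  0.10570771 -0.45222843]
0.66 [189.5, 193.6, 324.2, 256.7] ((255.49996948242188, 223.5), (130.99996948242188, 58.99999237060547), -0.0)
```

View pics/w14.png

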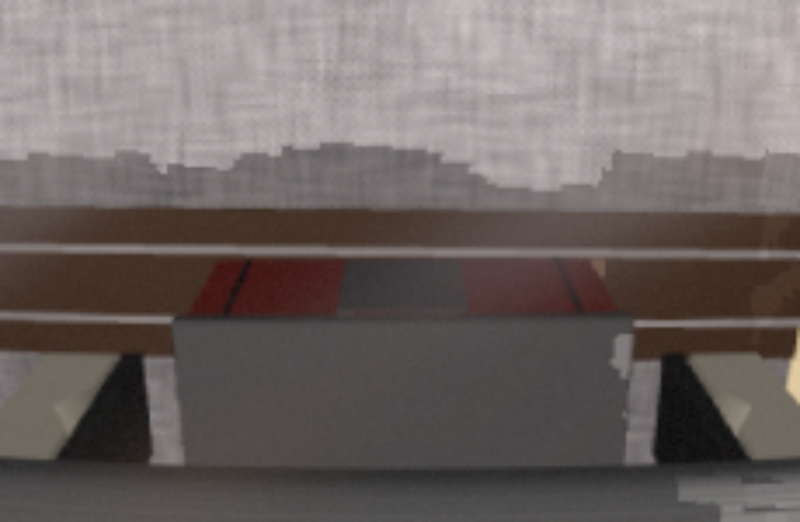

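The crop shows the red van's roof (175–632 px) centred between the open fingers. I lower onto the roof's top 13 mm and grip.

Call:
drive_tool(
  commands=[
    {"tx": 0.001,"ty": 0.001,"tz": -0.009,"turn": 0,"hand": 0},
    {"tx": 0.001,"ty": 0.001,"tz": -0.018,"turn": 0,"hand": 0},
    {"tx": 0.001,"ty": 0.001,"tz": -0.018,"turn": 0,"hand": 0.3},
    {"tx": 0.001,"ty": 0.001,"tz": -0.018,"turn": 0,"hand": 0.3},
    {"tx": 0.001,"ty": 0.001,"tz": -0.018,"turn": 0,"hand": 0.3},
    {"tx": 0.001,"ty": 0.001,"tz": -0.018,"turn": 0,"hand": 0.3},
  ],
  grip_force=18,
)

```text
time_s: 25.0
tcp_pos: [0.4558, 0.2453, 0.0147]
eef_rot: [180.0, 0.0, -84.4]
contact_force: [0.5, -0.2, -0.3]
gripper_width: 0.0737
gripper_force: 18.0
```

Call:
drive_tool(
  commands=[
    {"tx": 0,"ty": 0,"tz": 0.02,"turn": 0,"hand": 0.3},
    {"tx": 0,"ty": 0,"tz": 0.06,"turn": 0,"hand": 0.3},
    {"tx": 0,"ty": 0,"tz": 0.12,"turn": 0,"hand": 0.3},
    {"tx": 0,"ty": 0,"tz": 0.17,"turn": 0,"hand": 0.3},
    {"tx": 0,"ty": 0,"tz": 0.17,"turn": 0,"hand": 0.3},
    {"tx": 0,"ty": 0,"tz": 0.17,"turn": 0,"hand": 0.3},
  ],
)

```text
time_s: 25.6
tcp_pos: [0.4561, 0.2457, 0.118]
eef_rot: [-179.9, 0.1, -84.4]
contact_force: [-0.7, -0.6, -1.7]
gripper_width: 0.0739
gripper_force: 18.0
```

```bash
python3 - <<'E'
from h import *
w=WC();s=r.get_state();print(s['tcp_pos'],s['eef_rot'],s['contact_force'],s['joints'].round(1))
for o in r.trace('van_red_mid','wrist')[:1]:
    m=o['pixels'];print(o['score'],o['extent'],rect(m))
E
```

```text
[0.45553353 0.24513822 0.11692662] [-1.79994891e+02  3.41850031e-02 -8.44319281e+01] [-0.14244293  0.29070545 -0.76111015] [ 50.    9.4 -25.1  -0.  -55.5 -44.4]
```

Call:
drive_tool(
  commands=[
    {"tx": 0,"ty": -0.04,"tz": 0.02,"turn": -0.02,"hand": 0.3},
    {"tx": 0.005,"ty": -0.11,"tz": 0.03,"turn": -0.05,"hand": 0.3},
    {"tx": 0.01,"ty": -0.18,"tz": 0.03,"turn": -0.08,"hand": 0.3},
    {"tx": 0.02,"ty": -0.25,"tz": 0.03,"turn": -0.11,"hand": 0.3},
    {"tx": 0.03,"ty": -0.32,"tz": 0.03,"turn": -0.138,"hand": 0.3},
    {"tx": 0.04,"ty": -0.39,"tz": 0.03,"turn": -0.138,"hand": 0.3},
    {"tx": 0.05,"ty": -0.46,"tz": 0.03,"turn": -0.138,"hand": 0.3},
    {"tx": 0.06,"ty": -0.53,"tz": 0.03,"turn": -0.138,"hand": 0.3},
    {"tx": 0.065,"ty": -0.6,"tz": 0.03,"turn": -0.138,"hand": 0.3},
    {"tx": 0.065,"ty": -0.67,"tz": 0.03,"turn": -0.138,"hand": 0.3},
  ],
)

```text
time_s: 26.7
tcp_pos: [0.4942, -0.1585, 0.1335]
eef_rot: [179.9, -0.0, -96.8]
contact_force: [0.8, 0.5, -0.8]
gripper_width: 0.0737
gripper_force: 18.0
```

Call:
drive_tool(
  commands=[
    {"tx": 0,"ty": -0.05,"tz": 0,"turn": 0,"hand": 0.3},
    {"tx": 0,"ty": -0.11,"tz": 0,"turn": 0,"hand": 0.3},
    {"tx": 0,"ty": -0.148,"tz": 0,"turn": 0,"hand": 0.3},
    {"tx": 0,"ty": -0.148,"tz": -0.03,"turn": 0,"hand": 0.3},
    {"tx": 0,"ty": -0.148,"tz": -0.06,"turn": 0,"hand": 0.3},
    {"tx": 0,"ty": -0.148,"tz": -0.06,"turn": 0,"hand": 0.3},
    {"tx": 0,"ty": -0.148,"tz": -0.06,"turn": 0,"hand": 0.3},
  ],
)

```text
time_s: 27.4
tcp_pos: [0.4942, -0.2455, 0.098]
eef_rot: [179.9, -0.0, -96.8]
contact_force: [0.2, -0.0, -1.1]
gripper_width: 0.074
gripper_force: 18.0
```

```bash
python3 - <<'E'
from h import *
w=WC();s=r.get_state();print(s['tcp_pos'],s['eef_rot'],s['contact_force'],s['gripper_width'])
a=np.radians(-6.85);R=np.array([[np.cos(a),-np.sin(a)],[np.sin(a),np.cos(a)]]);print('local',(s['tcp_pos'][:2]-[.5415,-.2062])@R)
cv2.imwrite('pics/w15.png',w.frame[:,:,::-1])
hsv=cv2.cvtColor(w.frame,cv2.COLOR_RGB2HSV)
m=((hsv[...,0]>55)&(hsv[...,0]<95)&(hsv[...,1]>50)&(hsv[...,2]>60)).astype(np.uint8);m=cv2.erode(m,np.ones((2,2)))
n,lab,st,ce=cv2.connectedComponentsWithStats(m,connectivity=4)
print([(st[i].tolist(),w.onz(ce[i],.006)[0].round(4).tolist()) for i in range(1,n) if st[i,4]>300])
E
```

```text
[ 0.49493969 -0.24551441  0.09879637] [ 1.79960825e+02 -2.03918847e-02 -9.68105284e+01] [-0.85226961 -0.08162639 -0.12998016] 0.07391107288225791
local [-0.0415389  -0.04458705]
[([230, 113, 110, 49, 836], [0.4486, -0.2995, 0.006]), ([80, 115, 110, 106, 930], [0.6283, -0.3071, 0.006]), ([220, 162, 88, 38, 2764], [0.4924, -0.2465, 0.006]), ([123, 163, 82, 37, 2607], [0.5865, -0.2558, 0.006]), ([0, 354, 20, 30, 305], [1.1278, 0.1396, 0.006])]
```

Call:
drive_tool(
  commands=[
    {"tx": 0,"ty": 0,"tz": -0.06,"turn": 0,"hand": 0.3},
    {"tx": 0,"ty": 0,"tz": -0.11,"turn": 0,"hand": 0.3},
    {"tx": 0,"ty": 0,"tz": -0.133,"turn": 0,"hand": 0.3},
    {"tx": 0,"ty": 0,"tz": -0.133,"turn": 0,"hand": 0.3},
  ],
)

```text
time_s: 27.85
tcp_pos: [0.4942, -0.2452, 0.018]
eef_rot: [179.9, -0.0, -96.8]
contact_force: [-0.2, -0.1, -0.8]
gripper_width: 0.0741
gripper_force: 18.0
```

Call:
drive_tool(
  commands=[
    {"tx": 0,"ty": 0,"tz": -0.003,"turn": 0,"hand": 0.3},
    {"tx": 0,"ty": 0,"tz": -0.006,"turn": 0,"hand": 0.3},
    {"tx": 0,"ty": 0,"tz": -0.006,"turn": 0,"hand": 0.3},
  ],
)

```text
time_s: 28.15
tcp_pos: [0.4955, -0.2455, 0.0161]
eef_rot: [-179.9, 0.0, -96.8]
contact_force: [0.7, -0.3, -1.4]
gripper_width: 0.0739
gripper_force: 18.0
```

Call:
drive_tool(
  commands=[
    {"tx": 0,"ty": 0,"tz": -0.004,"turn": 0,"hand": 0.3},
    {"tx": 0,"ty": 0,"tz": -0.008,"turn": 0,"hand": 0.3},
    {"tx": 0,"ty": 0,"tz": -0.008,"turn": 0,"hand": 0.3},
  ],
)

```text
time_s: 28.45
tcp_pos: [0.4937, -0.2457, 0.0121]
eef_rot: [179.9, -0.0, -96.8]
contact_force: [-7.8, 1.3, 13.7]
gripper_width: 0.0745
gripper_force: 18.3
```

Call:
drive_tool(
  commands=[
    {"tx": 0,"ty": 0,"tz": -0.003,"turn": 0,"hand": 0.3},
    {"tx": 0,"ty": 0,"tz": -0.005,"turn": 0,"hand": 0.3},
    {"tx": 0,"ty": 0,"tz": -0.005,"turn": 0,"hand": 0.3},
  ],
)

```text
time_s: 28.75
tcp_pos: [0.4923, -0.2456, 0.009]
eef_rot: [179.8, -0.0, -96.8]
contact_force: [-11.0, 2.2, 17.3]
gripper_width: 0.075
gripper_force: 18.5
```

Call:
drive_tool(
  commands=[
    {"tx": 0,"ty": 0,"tz": 0.003,"turn": 0,"hand": 0.13},
    {"tx": 0,"ty": 0,"tz": 0.004,"turn": 0,"hand": 0.13},
    {"tx": 0,"ty": 0,"tz": 0.004,"turn": 0,"hand": 0.13},
    {"tx": 0,"ty": 0,"tz": 0.03,"turn": 0,"hand": 0.13},
    {"tx": 0,"ty": 0,"tz": 0.08,"turn": 0,"hand": 0.13},
    {"tx": 0,"ty": 0,"tz": 0.16,"turn": 0,"hand": 0.13},
    {"tx": 0,"ty": 0,"tz": 0.2,"turn": 0,"hand": 0},
    {"tx": 0,"ty": 0,"tz": 0.2,"turn": 0,"hand": 0},
    {"tx": 0,"ty": 0,"tz": 0.2,"turn": 0,"hand": 0},
  ],
)

```text
time_s: 29.65
tcp_pos: [0.4953, -0.2454, 0.1278]
eef_rot: [-179.9, 0.0, -96.8]
contact_force: [-0.4, 0.8, -0.7]
gripper_width: 0.0874
gripper_force: 0.0
```

```bash
cat >> h.py <<'E'
CA=np.radians(-6.85);CR=np.array([[np.cos(CA),-np.sin(CA)],[np.sin(CA),np.cos(CA)]]);CC=np.array([.5415,-.2062])
def loc(P): return ((np.atleast_2d(P)[:,:2]-CC)@CR*1000).round(1)
def wld(x,y): return (CC+CR@np.array([x,y])/1000).round(4)
E
python3 - <<'E'
from h import *
w=WC();s=r.get_state();print(s['tcp_pos'],s['eef_rot'],s['contact_force'],s['gripper_width'])
cv2.imwrite('pics/w16.png',w.frame[:,:,::-1])
for o in r.trace('van_red_mid','wrist')[:2]:
    m=o['pixels'];b=rect(m);print(o['score'],o['extent'],b)
    print(loc(w.onz(cv2.boxPoints(b),.055)).tolist(), loc(w.onz(cv2.boxPoints(b),.065)).tolist())
E
```

```text
[ 0.49458968 -0.24527299  0.12689994] [ 1.79979972e+02  2.14195718e-02 -9.68465700e+01] [-0.08601918  0.15036648 -1.14004036] 0.0870368896928293
0.56 [216.8, 163.0, 300.4, 208.6] ((257.2445068359375, 184.3560028076172), (42.3917350769043, 84.55287170410156), 87.79740142822266)
[[-3.4, -65.3], [-80.6, -68.3], [-83.8, -27.4], [-3.3, -24.1]] [[-4.8, -67.4], [-79.1, -70.3], [-82.2, -30.9], [-4.7, -27.8]]
0.34 [378.9, 22.2, 503.7, 62.8] ((441.9294738769531, 41.60297393798828), (133.80747985839844, 15.479096412658691), 11.935602188110352)
[[-151.4, -190.0], [-155.2, -205.8], [-334.9, -212.3], [-327.9, -192.3]] [[-147.2, -187.4], [-150.9, -202.6], [-323.8, -208.8], [-317.0, -189.6]]
```

Call:
drive_tool(
  commands=[
    {"tx": 0.06,"ty": -0.007,"tz": 0,"turn": 0,"hand": 1},
    {"tx": 0.1107,"ty": -0.0143,"tz": 0,"turn": 0,"hand": 1},
    {"tx": 0.1107,"ty": -0.0143,"tz": 0,"turn": 0,"hand": 1},
    {"tx": 0.1107,"ty": -0.0143,"tz": 0,"turn": 0,"hand": 1},
    {"tx": 0.1107,"ty": -0.0143,"tz": 0,"turn": 0,"hand": 1},
    {"tx": 0.1107,"ty": -0.0143,"tz": 0,"turn": 0,"hand": 1},
    {"tx": 0.1107,"ty": -0.0143,"tz": 0,"turn": 0,"hand": 1},
    {"tx": 0.1107,"ty": -0.0143,"tz": -0.07,"turn": 0,"hand": 1},
    {"tx": 0.1107,"ty": -0.0143,"tz": -0.15,"turn": 0,"hand": 1},
    {"tx": 0.1107,"ty": -0.0143,"tz": -0.217,"turn": 0,"hand": 1},
  ],
)

```text
time_s: 30.75
tcp_pos: [0.5607, -0.2539, -0.0038]
eef_rot: [-179.9, 0.0, -96.9]
contact_force: [0.6, 0.2, -0.1]
gripper_width: 0.0132
gripper_force: 0.0
```

Call:
drive_tool(
  commands=[
    {"tx": 0,"ty": 0,"tz": 0,"turn": 0,"hand": 1},
    {"tx": 0,"ty": 0,"tz": 0,"turn": 0,"hand": 1},
    {"tx": -0.008,"ty": 0.001,"tz": 0,"turn": 0,"hand": 1},
    {"tx": -0.016,"ty": 0.002,"tz": 0,"turn": 0,"hand": 1},
    {"tx": -0.021,"ty": 0.0025,"tz": 0,"turn": 0,"hand": 1},
    {"tx": -0.026,"ty": 0.003,"tz": 0,"turn": 0,"hand": 1},
    {"tx": -0.031,"ty": 0.0037,"tz": 0,"turn": 0,"hand": 1},
    {"tx": -0.031,"ty": 0.0037,"tz": 0,"turn": 0,"hand": 1},
  ],
)

```text
time_s: 31.55
tcp_pos: [0.5426, -0.2518, -0.0022]
eef_rot: [-180.0, -0.0, -96.8]
contact_force: [0.2, 0.2, 0.4]
gripper_width: 0.0004
gripper_force: 0.1
```

```bash
python3 - <<'E'
from h import *
w=WC();s=r.get_state();print(s['tcp_pos'],loc(s['tcp_pos']),s['contact_force'],s['gripper_width'])
for o in r.trace('van_red_mid','wrist')[:1]:
    m=o['pixels'];b=rect(m);print(o['score'],o['extent'],b,loc(w.onz(cv2.boxPoints(b),.058)).tolist())
E
```

```text
[ 0.54258582 -0.25184599 -0.00249179] [[  6.5 -45.2]] [ 0.90782999 -0.2665319  -0.69977667] 0.00014236919333467823
0.72 [273.6, 206.0, 424.1, 282.8] ((353.7237548828125, 226.6934356689453), (144.5686798095703, 72.76284790039062), 29.538782119750977) [[-1.8, -65.8], [-17.7, -96.8], [-93.5, -58.3], [-79.1, -17.1]]
```

Call:
drive_tool(
  commands=[
    {"tx": -0.005,"ty": 0.0006,"tz": 0,"turn": 0,"hand": 1},
    {"tx": -0.01,"ty": 0.0012,"tz": 0,"turn": 0,"hand": 1},
    {"tx": -0.01,"ty": 0.0012,"tz": 0,"turn": 0,"hand": 1},
  ],
)

```text
time_s: 31.95
tcp_pos: [0.536, -0.251, -0.003]
eef_rot: [180.0, 0.0, -96.8]
contact_force: [1.9, -0.9, -0.7]
gripper_width: 0.0005
gripper_force: 0.1
```

Call:
drive_tool(
  commands=[
    {"tx": 0,"ty": 0,"tz": 0.08,"turn": 0,"hand": 1},
    {"tx": 0,"ty": 0,"tz": 0.16,"turn": 0,"hand": 0.4},
    {"tx": 0,"ty": 0,"tz": 0.2,"turn": 0,"hand": 0.4},
    {"tx": 0,"ty": 0,"tz": 0.2,"turn": 0,"hand": 0.4},
    {"tx": 0,"ty": 0,"tz": 0.2,"turn": 0,"hand": 0.4},
  ],
)

```text
time_s: 32.45
tcp_pos: [0.5366, -0.251, 0.1176]
eef_rot: [-179.9, 0.0, -96.9]
contact_force: [-0.8, 0.8, -0.7]
gripper_width: 0.0269
gripper_force: 0.0
```

```bash
python3 - <<'E'
from h import *
w=WC();s=r.get_state();print(s['tcp_pos'],loc(s['tcp_pos']),s['contact_force'],s['gripper_width'])
cv2.imwrite('pics/w17.png',w.frame[:,:,::-1])
for o in r.trace('van_red_mid','wrist')[:1]:
    m=o['pixels'];b=rect(m);print(o['score'],o['extent'],b,loc(w.onz(cv2.boxPoints(b),.055)).tolist())
    # roof only: dark grey
    hsv=cv2.cvtColor(w.frame,cv2.COLOR_RGB2HSV);k=m&(hsv[...,1]<70);b=rect(cv2.erode(k.astype(np.uint8),np.ones((3,3))));print('roof',b,loc(w.onz(cv2.boxPoints(b),.055)).tolist())
hsv=cv2.cvtColor(w.frame,cv2.COLOR_RGB2HSV)
E
```

```text
[ 0.53596508 -0.25088186  0.11657793] [[ -0.2 -45. ]] [-0.02276333  0.05706503 -0.86705496] 0.030888355942575923
0.84 [272.1, 166.8, 360.1, 208.9] ((314.5, 186.5), (41.0, 85.0), 90.0) [[-14.0, -66.9], [-91.9, -67.7], [-95.8, -28.0], [-14.5, -28.8]]
roof ((314.5, 186.5), (39.0, 83.0), 90.0) [[-14.9, -66.0], [-91.0, -66.7], [-94.7, -29.0], [-15.4, -29.7]]
```

Call:
drive_tool(
  commands=[
    {"tx": -0.0437,"ty": 0.005,"tz": 0,"turn": 0,"hand": 0.65},
    {"tx": -0.0874,"ty": 0.0105,"tz": 0,"turn": 0,"hand": 0.65},
    {"tx": -0.0874,"ty": 0.0105,"tz": -0.08,"turn": 0,"hand": 0.65},
    {"tx": -0.0874,"ty": 0.0105,"tz": -0.13,"turn": 0,"hand": 0.65},
    {"tx": -0.0874,"ty": 0.0105,"tz": -0.14,"turn": 0,"hand": 0.65},
    {"tx": -0.0874,"ty": 0.0105,"tz": -0.144,"turn": 0,"hand": 0.65},
    {"tx": -0.0874,"ty": 0.0105,"tz": -0.148,"turn": 0,"hand": 0.65},
    {"tx": -0.0874,"ty": 0.0105,"tz": -0.148,"turn": 0,"hand": 0.65},
  ],
)

```text
time_s: 33.35
tcp_pos: [0.4851, -0.245, 0.0293]
eef_rot: [-179.9, -0.0, -96.8]
contact_force: [-0.5, -0.3, -0.6]
gripper_width: 0.0311
gripper_force: 0.0
```

Call:
drive_tool(
  commands=[
    {"tx": 0,"ty": 0,"tz": -0.003,"turn": 0,"hand": 0.65},
    {"tx": 0,"ty": 0,"tz": -0.006,"turn": 0,"hand": 0.65},
    {"tx": 0,"ty": 0,"tz": -0.006,"turn": 0,"hand": 0.65},
  ],
)

```text
time_s: 33.65
tcp_pos: [0.4843, -0.2448, 0.0251]
eef_rot: [-180.0, 0.0, -96.8]
contact_force: [0.4, -0.2, 0.2]
gripper_width: 0.0307
gripper_force: 0.0
```

Call:
drive_tool(
  commands=[
    {"tx": 0,"ty": 0,"tz": 0.08,"turn": 0,"hand": 0},
    {"tx": 0,"ty": 0,"tz": 0.16,"turn": 0,"hand": 0},
    {"tx": 0,"ty": 0.08,"tz": 0.23,"turn": 0.09,"hand": 0},
    {"tx": 0,"ty": 0.16,"tz": 0.25,"turn": 0.18,"hand": 0},
    {"tx": 0,"ty": 0.24,"tz": 0.25,"turn": 0.27,"hand": 0},
    {"tx": 0,"ty": 0.32,"tz": 0.25,"turn": 0.36,"hand": 0},
    {"tx": 0,"ty": 0.4,"tz": 0.25,"turn": 0.45,"hand": 0},
    {"tx": 0,"ty": 0.48,"tz": 0.25,"turn": 0.54,"hand": 0},
    {"tx": 0,"ty": 0.56,"tz": 0.25,"turn": 0.63,"hand": 0},
    {"tx": 0,"ty": 0.64,"tz": 0.25,"turn": 0.72,"hand": 0},
  ],
)

```text
time_s: 34.65
tcp_pos: [0.4838, 0.1413, 0.1755]
eef_rot: [-179.9, -0.0, -31.7]
contact_force: [1.7, 0.1, -0.2]
gripper_width: 0.0876
gripper_force: 0.0
```

Call:
drive_tool(
  commands=[
    {"tx": -0.01,"ty": 0.02,"tz": 0,"turn": 0.09,"hand": 0},
    {"tx": -0.02,"ty": 0.02,"tz": 0,"turn": 0.18,"hand": 0},
    {"tx": -0.02,"ty": 0.02,"tz": 0,"turn": 0.27,"hand": 0},
    {"tx": -0.02,"ty": 0.02,"tz": 0,"turn": 0.36,"hand": 0},
    {"tx": -0.02,"ty": 0.02,"tz": 0,"turn": 0.41,"hand": 0},
    {"tx": -0.02,"ty": 0.02,"tz": 0,"turn": 0.41,"hand": 0},
    {"tx": -0.02,"ty": 0.02,"tz": 0,"turn": 0.41,"hand": 0},
  ],
)

```text
time_s: 35.35
tcp_pos: [0.4722, 0.1511, 0.175]
eef_rot: [-180.0, -0.0, 4.7]
contact_force: [-0.2, 0.4, -0.1]
gripper_width: 0.0876
gripper_force: 0.0
```

```bash
python3 - <<'E'
from h import *
w=WC();s=r.get_state();print(s['tcp_pos'],s['eef_rot'])
cv2.imwrite('pics/w18.png',w.frame[:,:,::-1])
for n,g in dict(white=(.471,.141),yellow=(.589,.154)).items():
    for o in r.trace(f'van_{n}_mid','wrist')[:2]:
        b=rect(o['pixels']);P=w.onz(cv2.boxPoints(b),.060)
        print(n,round(o['score'],2),np.array(o['extent']).astype(int),P.mean(0).round(4),P[:,:2].round(3).tolist(),round(b[2],1))
vans(names=('white','yellow'),cams=('top',));vans(names=('red',),cams=('top','scene'),z0=.005)
E
```

```text
[0.472204   0.15113978 0.17499245] [-1.79994422e+02 -8.46009496e-03  4.72684491e+00]
yellow 0.96 [246  26 282 100] [0.5896 0.1526 0.06  ] [[0.628, 0.173], [0.631, 0.139], [0.552, 0.132], [0.549, 0.167]] 90.0
yellow 0.21 [381  45 512 229] [ 0.5401 -0.1001  0.06  ] [[0.627, 0.03], [0.686, -0.179], [0.426, -0.25], [0.421, -0.002]] 90.0
white top 0.7 xy [ 0.5972 -0.3719] yaw 15.7 iou 0.05
yellow top 0.72 xy [0.5885 0.1552] yaw 6.8 iou 0.91
yellow top 0.59 xy [ 0.6116 -0.3683] yaw 19.0 iou 0.05
red top 0.6 xy [ 0.4788 -0.2428] yaw -6.9 iou 0.9
red scene 0.68 xy [ 0.4781 -0.2235] yaw -31.4 iou 0.61
```

```bash
python3 - <<'E'
from h import *
w=WC();c=r.capture('scene')
print(w.proj([[.471+a,.141+b,.06] for a in(-.04,.04) for b in(-.016,.016)]).round(0).tolist())
for n in('wrist','scene'):
    for o in r.trace('van_white_mid',n)[:3]: print(n,o['score'],o['extent'],o['pixels'].sum())
s=r.get_state()
x=[o for o in r.trace('van_white_mid','scene') if o['score']>.4]
# compare with stored picture at spot: show colours on wrist rows
hsv=cv2.cvtColor(w.frame,cv2.COLOR_RGB2HSV)
for v in range(140,225,12): print(v,[tuple(int(k) for k in hsv[v,u]) for u in range(225,300,6)])
E
```

```text
[[275.0, 213.0], [247.0, 211.0], [283.0, 142.0], [253.0, 139.0]]
wrist 0.73 [252.6, 133.6, 285.6, 211.1] 2324
scene 0.85 [285.2, 163.8, 314.3, 184.4] 470
scene 0.67 [261.1, 146.7, 402.1, 226.1] 4761
140 [(175, 15, 102), (0, 12, 104), (174, 14, 91), (168, 14, 94), (5, 37, 89), (18, 30, 101), (18, 30, 102), (20, 30, 102), (18, 30, 103), (15, 30, 102), (168, 13, 98), (170, 14, 108), (39, 85, 93)]
152 [(174, 14, 94), (0, 15, 105), (176, 18, 100), (0, 13, 98), (3, 25, 91), (20, 8, 102), (0, 5, 101), (15, 5, 101), (10, 7, 103), (15, 5, 100), (170, 15, 101), (0, 15, 101), (39, 90, 94)]
164 [(171, 19, 95), (0, 13, 98), (174, 13, 99), (0, 15, 100), (0, 19, 94), (0, 3, 100), (15, 5, 100), (8, 10, 102), (15, 10, 100), (0, 2, 103), (5, 15, 99), (8, 18, 114), (36, 86, 110)]
176 [(170, 15, 99), (174, 13, 97), (174, 13, 99), (0, 13, 101), (176, 20, 89), (30, 5, 98), (0, 0, 100), (15, 5, 100), (15, 5, 101), (23, 10, 103), (8, 18, 112), (10, 18, 125), (36, 78, 115)]
188 [(0, 13, 97), (168, 13, 96), (168, 13, 97), (0, 14, 94), (0, 13, 98), (10, 8, 100), (8, 10, 103), (20, 7, 104), (15, 14, 107), (17, 19, 119), (11, 20, 142), (20, 25, 124), (35, 71, 140)]
200 [(171, 18, 102), (177, 15, 152), (176, 13, 153), (173, 15, 155), (3, 18, 155), (15, 14, 106), (17, 15, 118), (20, 9, 169), (21, 11, 167), (21, 11, 168), (13, 14, 160), (11, 17, 163), (36, 77, 159)]
212 [(0, 12, 145), (0, 13, 156), (7, 15, 155), (0, 14, 163), (8, 19, 148), (12, 69, 125), (12, 67, 129), (13, 68, 128), (13, 74, 127), (7, 15, 152), (7, 14, 161), (8, 13, 162), (37, 84, 157)]
224 [(0, 15, 153), (6, 17, 148), (9, 16, 156), (6, 17, 151), (5, 21, 148), (13, 72, 114), (13, 78, 124), (14, 83, 114), (13, 81, 120), (3, 16, 159), (4, 12, 168), (4, 11, 157), (38, 89, 154)]
```

Call:
drive_tool(
  commands=[
    {"tx": -0.002,"ty": -0.017,"tz": -0.07,"turn": 0,"hand": 0},
    {"tx": -0.002,"ty": -0.017,"tz": -0.15,"turn": 0,"hand": 0},
    {"tx": -0.002,"ty": -0.017,"tz": -0.22,"turn": 0,"hand": 0},
    {"tx": -0.002,"ty": -0.017,"tz": -0.27,"turn": 0,"hand": 0},
    {"tx": -0.002,"ty": -0.017,"tz": -0.29,"turn": 0,"hand": 0.3},
    {"tx": -0.002,"ty": -0.017,"tz": -0.29,"turn": 0,"hand": 0.75},
    {"tx": -0.002,"ty": -0.017,"tz": -0.29,"turn": 0,"hand": 0.75},
    {"tx": -0.002,"ty": -0.017,"tz": -0.29,"turn": 0,"hand": 0.75},
    {"tx": -0.002,"ty": -0.017,"tz": -0.29,"turn": 0,"hand": 0.75},
    {"tx": -0.002,"ty": -0.017,"tz": -0.29,"turn": 0,"hand": 0.75},
  ],
  grip_force=15,
)

```text
time_s: 37.1
tcp_pos: [0.4715, 0.1413, 0.0017]
eef_rot: [-179.9, -0.1, 4.9]
contact_force: [0.4, -0.2, 0.7]
gripper_width: 0.0452
gripper_force: 0.0
```

Call:
drive_tool(
  commands=[
    {"tx": 0,"ty": 0,"tz": 0,"turn": 0,"hand": 0.75},
    {"tx": 0,"ty": 0,"tz": 0,"turn": 0,"hand": 0.75},
    {"tx": 0,"ty": 0,"tz": 0.08,"turn": 0,"hand": 0.75},
    {"tx": 0,"ty": 0,"tz": 0.16,"turn": 0,"hand": 0.75},
    {"tx": 0,"ty": 0,"tz": 0.2,"turn": 0,"hand": 0.75},
    {"tx": 0,"ty": 0,"tz": 0.2,"turn": 0,"hand": 0.75},
  ],
)

```text
time_s: 37.7
tcp_pos: [0.4732, 0.1424, 0.1249]
eef_rot: [-179.8, -0.4, 4.9]
contact_force: [-1.0, 0.0, -0.8]
gripper_width: 0.0321
gripper_force: 15.0
```

Call:
drive_tool(
  commands=[
    {"tx": 0.01,"ty": -0.07,"tz": 0.01,"turn": -0.05,"hand": 0.75},
    {"tx": 0.02,"ty": -0.15,"tz": 0.01,"turn": -0.1,"hand": 0.75},
    {"tx": 0.03,"ty": -0.23,"tz": 0.01,"turn": -0.13,"hand": 0.75},
    {"tx": 0.04,"ty": -0.31,"tz": 0.01,"turn": -0.13,"hand": 0.75},
    {"tx": 0.04,"ty": -0.39,"tz": 0.01,"turn": -0.13,"hand": 0.75},
    {"tx": 0.04,"ty": -0.46,"tz": 0,"turn": -0.13,"hand": 0.75},
    {"tx": 0.04,"ty": -0.494,"tz": 0,"turn": -0.13,"hand": 0.75},
    {"tx": 0.04,"ty": -0.494,"tz": -0.04,"turn": -0.13,"hand": 0.75},
    {"tx": 0.04,"ty": -0.494,"tz": -0.08,"turn": -0.13,"hand": 0.75},
    {"tx": 0.04,"ty": -0.494,"tz": -0.08,"turn": -0.13,"hand": 0.75},
  ],
)

```text
time_s: 38.7
tcp_pos: [0.4916, -0.1556, 0.0691]
eef_rot: [180.0, 0.4, -6.9]
contact_force: [-0.5, -1.0, -0.5]
gripper_width: 0.0318
gripper_force: 15.0
```

```bash
python3 - <<'E'
from h import *
w=WC();w=WC();s=r.get_state();print(s['tcp_pos'],s['eef_rot'],loc(s['tcp_pos']),s['contact_force'])
cv2.imwrite('pics/w19.png',w.frame[:,:,::-1])
for o in r.trace('van_white_mid','wrist')[:1]:
    b=rect(o['pixels']);print(o['score'],o['extent'],b); bz=s['tcp_pos'][2]+.012
    print('van roof local',loc(w.onz(cv2.boxPoints(b),bz+.05)).tolist())
vans(names=('yellow',),cams=('scene',))
E
```

```text
[ 0.49445635 -0.1555251   0.07242247] [ 1.79966048e+02  1.17691068e-01 -6.82395450e+00] [[-52.8  44.7]] [-0.15563715 -0.83589451 -0.51183869]
0.57 [219.8, 163.3, 293.3, 306.0] ((255.5, 234.5), (141.0, 71.0), 90.0)
van roof local [[-3.9, 59.7], [-4.0, 28.3], [-81.7, 24.7], [-81.6, 63.4]]
yellow scene 0.8 xy [0.5838 0.162 ] yaw -5.4 iou 0.83
yellow scene 0.61 xy [ 0.6123 -0.2963] yaw 36.7 iou 0.09
```

```bash
python3 - <<'E'
from h import *
w=WC();s=r.get_state();z=s['tcp_pos'][2]+.012;print(s['tcp_pos'])
for c in(-57,-52.8,-48): 
    P=[list(wld(c+d,45))+[z+h] for d in(37,40) for h in(0,.015,.05)];print(c,w.proj(P)[:,1].round(0))
f=w.frame[155:215,256].astype(int);print([tuple(k) for k in f[::3].tolist()])
E
```

```text
[ 0.49587994 -0.15520772  0.07395853]
-57 [176. 182. 202. 171. 177. 196.]
-52.8 [169. 175. 193. 165. 170. 187.]
-48 [162. 167. 183. 157. 162. 177.]
[(70, 107, 84), (65, 104, 80), (67, 104, 82), (14, 17, 20), (34, 36, 37), (55, 53, 51), (113, 108, 102), (111, 107, 99), (111, 108, 100), (113, 108, 101), (89, 89, 88), (107, 105, 105), (108, 108, 106), (107, 107, 105), (107, 106, 105), (108, 108, 107), (107, 106, 105), (110, 108, 108), (108, 107, 105), (107, 107, 106)]
```

Call:
drive_tool(
  commands=[
    {"tx": -0.002,"ty": 0,"tz": -0.05,"turn": 0,"hand": 0.75},
    {"tx": -0.002,"ty": 0,"tz": -0.09,"turn": 0,"hand": 0.75},
    {"tx": -0.002,"ty": 0,"tz": -0.115,"turn": 0,"hand": 0.75},
    {"tx": -0.002,"ty": 0,"tz": -0.131,"turn": 0,"hand": 0.75},
    {"tx": -0.002,"ty": 0,"tz": -0.131,"turn": 0,"hand": 0.75},
    {"tx": -0.002,"ty": 0,"tz": -0.131,"turn": 0,"hand": 0.75},
  ],
)

```text
time_s: 39.6
tcp_pos: [0.4945, -0.1553, -0.0051]
eef_rot: [-180.0, -0.1, -6.8]
contact_force: [-0.3, -0.3, -0.5]
gripper_width: 0.0324
gripper_force: 15.0
```

Going in freely. I release and go for yellow.

Call:
drive_tool(
  commands=[
    {"tx": 0,"ty": 0,"tz": 0,"turn": 0,"hand": 0.45},
    {"tx": 0,"ty": 0,"tz": 0,"turn": 0,"hand": 0.45},
    {"tx": 0,"ty": 0,"tz": 0,"turn": 0,"hand": 0.45},
    {"tx": 0,"ty": 0,"tz": 0.05,"turn": 0,"hand": 0.45},
    {"tx": 0,"ty": 0,"tz": 0.13,"turn": 0,"hand": 0},
    {"tx": 0,"ty": 0,"tz": 0.21,"turn": 0,"hand": 0},
    {"tx": 0.05,"ty": 0.07,"tz": 0.27,"turn": 0.03,"hand": 0},
    {"tx": 0.1,"ty": 0.13,"tz": 0.27,"turn": 0.06,"hand": 0},
    {"tx": 0.14,"ty": 0.21,"tz": 0.27,"turn": 0.1,"hand": 0},
    {"tx": 0.158,"ty": 0.29,"tz": 0.27,"turn": 0.131,"hand": 0},
  ],
)

```text
time_s: 40.6
tcp_pos: [0.5875, 0.0102, 0.1571]
eef_rot: [-180.0, -0.1, 5.0]
contact_force: [0.6, -0.3, -0.1]
gripper_width: 0.0862
gripper_force: 0.0
```

Call:
drive_tool(
  commands=[
    {"tx": 0,"ty": 0.08,"tz": 0,"turn": 0,"hand": 0},
    {"tx": 0,"ty": 0.16,"tz": 0,"turn": 0,"hand": 0},
    {"tx": 0,"ty": 0.225,"tz": -0.03,"turn": 0,"hand": 0},
    {"tx": 0,"ty": 0.225,"tz": -0.08,"turn": 0,"hand": 0},
    {"tx": 0,"ty": 0.225,"tz": -0.12,"turn": 0,"hand": 0},
    {"tx": 0,"ty": 0.225,"tz": -0.12,"turn": 0,"hand": 0},
    {"tx": 0,"ty": 0.225,"tz": -0.12,"turn": 0,"hand": 0},
  ],
)

```text
time_s: 41.3
tcp_pos: [0.5861, 0.1435, 0.0848]
eef_rot: [180.0, 0.0, 5.0]
contact_force: [-0.5, 0.4, 0.2]
gripper_width: 0.0875
gripper_force: 0.0
```

```bash
python3 - <<'E'
from h import *
w=WC();w=WC();s=r.get_state();print(s['tcp_pos'],s['eef_rot'],s['gripper_width'])
for o in r.trace('van_yellow_mid','wrist')[:1]:
    b=rect(o['pixels']);P=w.onz(cv2.boxPoints(b),.060);print(o['score'],o['extent'],b,P.mean(0),P[:,:2].round(3).tolist())
    hsv=cv2.cvtColor(w.frame,cv2.COLOR_RGB2HSV);k=o['pixels']&(hsv[...,1]<60);b=rect(k);P=w.onz(cv2.boxPoints(b),.063);print('roof',b,P.mean(0),P[:,:2].round(3).tolist())
vans(names=('yellow',),cams=('top',)); vans(names=('red','white'),cams=('top','scene'),z0=.005)
print(loc([[.4788,-.2428]]),wld(-52,45),wld(-52,-45),wld(52,45))
E
```

```text
[0.58700002 0.14383808 0.08598005] [-1.79962857e+02 -1.33589337e-01  4.94612355e+00] 0.08728676552583796
0.88 [222.2, 139.5, 267.7, 243.7] ((244.45849609375, 191.5452880859375), (103.72809600830078, 44.566593170166016), 87.51044464111328) [0.59336812 0.15243245 0.06      ] [[0.633, 0.174], [0.637, 0.141], [0.554, 0.129], [0.549, 0.166]]
roof ((244.45944213867188, 191.56698608398438), (103.68465423583984, 44.566593170166016), 87.51044464111328) [0.59430666 0.15239374 0.063     ] [[0.634, 0.173], [0.638, 0.141], [0.556, 0.13], [0.551, 0.165]]
yellow top 0.61 xy [ 0.552  -0.3897] yaw 4.2 iou 0.16
yellow top 0.51 xy [0.5609 0.1487] yaw 54.5 iou 0.3
red top 0.78 xy [ 0.4781 -0.2434] yaw -7.0 iou 0.9
red top 0.25 xy [ 0.6145 -0.3739] yaw 12.2 iou 0.05
red scene 0.48 xy [ 0.4793 -0.2226] yaw -32.1 iou 0.49
red scene 0.43 xy [ 0.1244 -0.1553] yaw 103.2 iou 0.46
white top 0.57 xy [ 0.4923 -0.1546] yaw -6.0 iou 0.9
[[-57.9 -43.8]] [ 0.4952 -0.1553] [ 0.4845 -0.2447] [ 0.5985 -0.1677]
```

Call:
drive_tool(
  commands=[
    {"tx": 0.004,"ty": 0.0155,"tz": -0.02,"turn": 0,"hand": 0},
    {"tx": 0.004,"ty": 0.0155,"tz": -0.08,"turn": 0,"hand": 0},
    {"tx": 0.004,"ty": 0.0155,"tz": -0.13,"turn": 0,"hand": 0.2},
    {"tx": 0.004,"ty": 0.0155,"tz": -0.142,"turn": 0,"hand": 0.5},
    {"tx": 0.004,"ty": 0.0155,"tz": -0.142,"turn": 0,"hand": 0.75},
    {"tx": 0.004,"ty": 0.0155,"tz": -0.142,"turn": 0,"hand": 0.75},
    {"tx": 0.004,"ty": 0.0155,"tz": -0.142,"turn": 0,"hand": 0.75},
    {"tx": 0.004,"ty": 0.0155,"tz": -0.142,"turn": 0,"hand": 0.75},
    {"tx": 0.004,"ty": 0.0155,"tz": -0.142,"turn": 0,"hand": 0.75},
    {"tx": 0.004,"ty": 0.0155,"tz": -0.142,"turn": 0,"hand": 0.75},
  ],
)

```text
time_s: 42.85
tcp_pos: [0.5886, 0.1531, -0.0002]
eef_rot: [-180.0, -0.1, 5.0]
contact_force: [-1.9, -0.1, 4.1]
gripper_width: 0.0319
gripper_force: 14.9
```

Call:
drive_tool(
  commands=[
    {"tx": 0,"ty": 0,"tz": 0,"turn": 0,"hand": 0.75},
    {"tx": 0,"ty": 0,"tz": 0.08,"turn": 0,"hand": 0.75},
    {"tx": 0,"ty": 0,"tz": 0.16,"turn": 0,"hand": 0.75},
    {"tx": 0,"ty": -0.05,"tz": 0.22,"turn": -0.03,"hand": 0.75},
    {"tx": 0,"ty": -0.13,"tz": 0.22,"turn": -0.06,"hand": 0.75},
    {"tx": 0,"ty": -0.21,"tz": 0.22,"turn": -0.1,"hand": 0.75},
    {"tx": 0,"ty": -0.29,"tz": 0.22,"turn": -0.131,"hand": 0.75},
    {"tx": 0.01,"ty": -0.37,"tz": 0.22,"turn": -0.131,"hand": 0.75},
    {"tx": 0.015,"ty": -0.45,"tz": 0.2,"turn": -0.131,"hand": 0.75},
    {"tx": 0.015,"ty": -0.53,"tz": 0.2,"turn": -0.131,"hand": 0.75},
  ],
)

```text
time_s: 43.85
tcp_pos: [0.5962, -0.1666, 0.1174]
eef_rot: [-180.0, 0.1, -6.8]
contact_force: [0.4, -0.0, -1.7]
gripper_width: 0.0318
gripper_force: 14.9
```

```bash
python3 - <<'E'
from h import *
w=WC();w=WC();s=r.get_state();print(s['tcp_pos'],s['eef_rot'],s['gripper_width'],loc(s['tcp_pos']))
z=s['tcp_pos'][2]+.012;cx,cy=s['tcp_pos'][:2];d=CR@[1,0]
for e in(-.004,0,.004): print(e,w.proj([[cx+d[0]*(.04+e),cy+d[1]*(.04+e),z+h] for h in(0,.015,.05)])[:,1].round(0),w.proj([[cx+d[0]*(.037+e),cy+d[1]*(.037+e),z+.05]])[0,1].round(0))
print([tuple(k) for k in w.frame[150:215:3,256].tolist()])
E
```

```text
[ 0.59592928 -0.17000896  0.1179    ] [ 1.79956965e+02  1.22928648e-01 -7.13303219e+00] 0.0320801997804077 [[49.7 42.4]]
-0.004 [169. 175. 193.] 199.0
0 [163. 168. 185.] 191.0
0.004 [156. 161. 176.] 183.0
[(68, 106, 83), (68, 107, 84), (68, 105, 82), (67, 107, 83), (37, 53, 43), (37, 36, 37), (33, 31, 31), (121, 91, 41), (120, 90, 43), (121, 91, 44), (125, 95, 49), (143, 137, 125), (178, 171, 158), (178, 172, 157), (176, 170, 156), (177, 171, 158), (177, 170, 157), (176, 171, 157), (176, 170, 157), (176, 169, 156), (176, 170, 156), (175, 170, 156)]
```

Call:
drive_tool(
  commands=[
    {"tx": 0,"ty": 0.004,"tz": -0.04,"turn": 0.003,"hand": 0.75},
    {"tx": 0,"ty": 0.004,"tz": -0.1,"turn": 0.003,"hand": 0.75},
    {"tx": 0,"ty": 0.004,"tz": -0.15,"turn": 0.003,"hand": 0.75},
    {"tx": 0,"ty": 0.004,"tz": -0.18,"turn": 0.003,"hand": 0.75},
    {"tx": 0,"ty": 0.004,"tz": -0.195,"turn": 0.003,"hand": 0.75},
    {"tx": 0,"ty": 0.004,"tz": -0.206,"turn": 0.003,"hand": 0.75},
    {"tx": 0,"ty": 0.004,"tz": -0.206,"turn": 0.003,"hand": 0.75},
    {"tx": 0,"ty": 0.004,"tz": -0.206,"turn": 0.003,"hand": 0.75},
  ],
)

```text
time_s: 44.75
tcp_pos: [0.598, -0.1626, -0.0036]
eef_rot: [-180.0, -0.1, -6.6]
contact_force: [-0.2, -0.2, -2.0]
gripper_width: 0.0322
gripper_force: 14.9
```

Call:
drive_tool(
  commands=[
    {"tx": -0.002,"ty": -0.005,"tz": 0,"turn": 0,"hand": 0.75},
    {"tx": -0.002,"ty": -0.006,"tz": -0.002,"turn": 0,"hand": 0.75},
    {"tx": -0.002,"ty": -0.006,"tz": -0.003,"turn": 0,"hand": 0.75},
  ],
)

```text
time_s: 45.05
tcp_pos: [0.5963, -0.1664, -0.0059]
eef_rot: [-180.0, -0.1, -6.6]
contact_force: [0.3, 0.2, -0.8]
gripper_width: 0.0315
gripper_force: 14.9
```

Call:
drive_tool(
  commands=[
    {"tx": 0,"ty": 0,"tz": 0,"turn": 0,"hand": 0.45},
    {"tx": 0,"ty": 0,"tz": 0,"turn": 0,"hand": 0.45},
    {"tx": 0,"ty": 0,"tz": 0,"turn": 0,"hand": 0.45},
    {"tx": 0,"ty": 0,"tz": 0.05,"turn": 0,"hand": 0.45},
    {"tx": 0,"ty": 0,"tz": 0.13,"turn": 0,"hand": 0.4},
    {"tx": 0,"ty": 0,"tz": 0.21,"turn": 0,"hand": 0.4},
    {"tx": -0.05,"ty": 0.05,"tz": 0.29,"turn": 0,"hand": 0.4},
    {"tx": -0.1,"ty": 0.1,"tz": 0.37,"turn": 0,"hand": 0.4},
    {"tx": -0.1,"ty": 0.1,"tz": 0.37,"turn": 0,"hand": 0.4},
    {"tx": -0.1,"ty": 0.1,"tz": 0.37,"turn": 0,"hand": 0.4},
  ],
)

```text
time_s: 46.05
tcp_pos: [0.5368, -0.105, 0.2204]
eef_rot: [-179.9, -0.4, -6.5]
contact_force: [0.3, 0.9, 1.0]
gripper_width: 0.0524
gripper_force: 0.0
```

```bash
python3 - <<'E'
from h import *
w=WC();w=WC();s=r.get_state();print(s['tcp_pos'],s['eef_rot'],s['joints'].round(0))
vans(names=('red','white','yellow'),cams=('top',),z0=.005)
print(bar_angle(w,.098))
for l in('lid_edge','hasp_tip'):
  for n in('top','scene'):
    if n=='scene' and l=='lid_edge': r.capture('scene')
    for o in r.trace(l,n)[:1]: print(l,n,o['score'],o['extent'])
a=r.capture('scene')['frame'][130:280,130:330,::-1];t=r.capture('top')['frame'][115:225,240:420,::-1]
o=np.zeros((600,800,3),np.uint8);o[:,:440]=cv2.resize(w.frame[60:260,180:440,::-1],(440,600));o[:300,440:]=cv2.resize(a,(360,300));o[300:,440:]=cv2.resize(t,(360,300));cv2.imwrite('pics/fin.png',o)
E
```

```text
[ 0.53621183 -0.10574361  0.21648574] [-1.79956906e+02 -1.14788590e-01 -6.51637849e+00] [  9.   7. -14.  -0. -69.  74.]
red top 0.87 xy [ 0.4793 -0.2431] yaw -6.9 iou 0.89
white top 0.81 xy [ 0.4892 -0.1546] yaw -6.0 iou 0.76
white top 0.23 xy [ 0.609 -0.375] yaw 12.3 iou 0.07
yellow top 0.31 xy [ 0.6101 -0.3754] yaw 9.7 iou 0.07
(array([ 0.5625, -0.0477,  0.098 ]), np.float64(173.80806864903406), np.float64(0.036094474966032374))
lid_edge scene 0.6 [121.6, 136.8, 197.5, 270.5]
hasp_tip top 0.89 [377.8, 153.4, 407.2, 182.3]
hasp_tip scene 0.77 [121.1, 146.4, 170.5, 186.2]
```

View pics/fin.png

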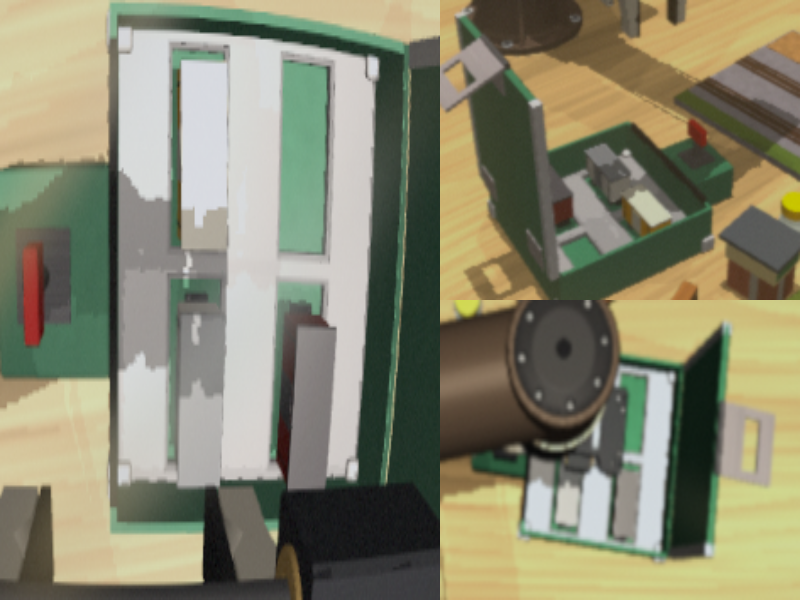

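The picture shows yellow (205,150), white (200,390) and red (310,400) upright, each in its own pocket. The cam bar is along the case's x. Next I go over and behind the lid.

Call:
drive_tool(
  commands=[
    {"tx": 0,"ty": 0,"tz": 0.07,"turn": 0,"hand": 1},
    {"tx": 0,"ty": 0,"tz": 0.15,"turn": 0,"hand": 1},
    {"tx": -0.05,"ty": 0,"tz": 0.16,"turn": 0,"hand": 1},
    {"tx": -0.1,"ty": -0.05,"tz": 0.16,"turn": 0,"hand": 1},
    {"tx": -0.15,"ty": -0.1,"tz": 0.16,"turn": 0,"hand": 1},
    {"tx": -0.164,"ty": -0.18,"tz": 0.16,"turn": 0,"hand": 1},
    {"tx": -0.164,"ty": -0.26,"tz": 0.16,"turn": 0,"hand": 1},
    {"tx": -0.164,"ty": -0.34,"tz": 0.16,"turn": 0,"hand": 1},
    {"tx": -0.164,"ty": -0.42,"tz": 0.16,"turn": 0,"hand": 1},
    {"tx": -0.164,"ty": -0.482,"tz": 0.16,"turn": 0,"hand": 1},
  ],
)

```text
time_s: 47.7
tcp_pos: [0.4372, -0.398, 0.3114]
eef_rot: [180.0, 0.0, -6.6]
contact_force: [0.3, -0.0, 0.1]
gripper_width: 0.0004
gripper_force: 0.0
```

Call:
drive_tool(
  commands=[
    {"tx": 0,"ty": 0,"tz": 0,"turn": 0,"hand": 1},
    {"tx": 0,"ty": 0,"tz": 0,"turn": 0,"hand": 1},
    {"tx": 0,"ty": 0,"tz": -0.05,"turn": 0,"hand": 1},
    {"tx": 0,"ty": 0,"tz": -0.11,"turn": 0,"hand": 1},
    {"tx": 0,"ty": 0,"tz": -0.16,"turn": 0,"hand": 1},
    {"tx": 0,"ty": 0,"tz": -0.16,"turn": 0,"hand": 1},
  ],
)

```text
time_s: 48.3
tcp_pos: [0.4358, -0.3927, 0.212]
eef_rot: [-179.8, 0.3, -6.5]
contact_force: [-0.4, 0.1, 0.3]
gripper_width: 0.0002
gripper_force: 0.0
```

Call:
drive_tool(
  commands=[
    {"tx": 0.003,"ty": 0.025,"tz": 0,"turn": 0,"hand": 1},
    {"tx": 0.006,"ty": 0.05,"tz": 0,"turn": 0,"hand": 1},
    {"tx": 0.009,"ty": 0.075,"tz": 0,"turn": 0,"hand": 1},
    {"tx": 0.012,"ty": 0.1,"tz": 0,"turn": 0,"hand": 1},
    {"tx": 0.015,"ty": 0.12,"tz": 0,"turn": 0,"hand": 1},
  ],
)

```text
time_s: 48.8
tcp_pos: [0.4473, -0.3221, 0.2169]
eef_rot: [180.0, -0.1, -6.5]
contact_force: [-0.8, -3.0, 1.3]
gripper_width: 0.0002
gripper_force: 0.8
```

Call:
drive_tool(
  commands=[
    {"tx": 0.0024,"ty": 0.02,"tz": 0,"turn": 0,"hand": 1},
    {"tx": 0.0048,"ty": 0.04,"tz": 0,"turn": 0,"hand": 1},
    {"tx": 0.0072,"ty": 0.06,"tz": 0,"turn": 0,"hand": 1},
    {"tx": 0.0096,"ty": 0.08,"tz": 0,"turn": 0,"hand": 1},
    {"tx": 0.012,"ty": 0.1,"tz": 0,"turn": 0,"hand": 1},
  ],
)

```text
time_s: 49.3
tcp_pos: [0.4538, -0.2624, 0.2155]
eef_rot: [-180.0, 0.0, -6.6]
contact_force: [-0.4, -1.1, -0.9]
gripper_width: 0.0004
gripper_force: 0.4
```

Call:
drive_tool(
  commands=[
    {"tx": 0.0024,"ty": 0.02,"tz": 0,"turn": 0,"hand": 1},
    {"tx": 0.0048,"ty": 0.04,"tz": 0,"turn": 0,"hand": 1},
    {"tx": 0.0072,"ty": 0.06,"tz": 0,"turn": 0,"hand": 1},
    {"tx": 0.0096,"ty": 0.08,"tz": 0,"turn": 0,"hand": 1},
    {"tx": 0.0096,"ty": 0.08,"tz": 0,"turn": 0,"hand": 1},
  ],
)

```text
time_s: 49.8
tcp_pos: [0.4599, -0.2139, 0.2158]
eef_rot: [-180.0, -0.0, -6.5]
contact_force: [0.0, 0.4, -0.4]
gripper_width: 0.0007
gripper_force: 0.0
```

```bash
python3 - <<'E'
from h import *
s=r.get_state();print(s['tcp_pos'],loc(s['tcp_pos']),s['contact_force'])
c=r.capture('top')
for l in('hasp_tip','lid'):
  for n in('top',):
    for o in r.trace(l,n)[:1]: print(l,n,o['score'],o['extent'],rect(o['pixels']))
E
```

```text
[ 0.4599414  -0.21391467  0.21580587] [[-80.1 -17.4]] [ 0.02697999  0.37858565 -0.35800142]
hasp_tip top 0.57 [325.0, 145.6, 355.1, 153.5] ((338.5, 151.0), (6.0, 29.0), 90.0)
lid top 0.78 [322.1, 118.8, 361.8, 159.5] ((345.2699890136719, 139.6099853515625), (39.45655822753906, 34.50680923461914), 8.130102157592773)
```

Call:
drive_tool(
  commands=[
    {"tx": 0,"ty": 0,"tz": 0.03,"turn": 0,"hand": 1},
    {"tx": 0,"ty": 0,"tz": 0.03,"turn": 0,"hand": 1},
    {"tx": 0,"ty": 0,"tz": 0.03,"turn": 0,"hand": 1},
    {"tx": 0,"ty": 0,"tz": 0.03,"turn": 0,"hand": 1},
    {"tx": 0,"ty": 0,"tz": 0.03,"turn": 0,"hand": 1},
    {"tx": 0,"ty": 0,"tz": 0.03,"turn": 0,"hand": 1},
    {"tx": 0,"ty": 0,"tz": 0.03,"turn": 0,"hand": 1},
    {"tx": 0,"ty": 0,"tz": 0.03,"turn": 0,"hand": 1},
    {"tx": 0,"ty": 0,"tz": 0.03,"turn": 0,"hand": 1},
    {"tx": 0,"ty": 0,"tz": 0.03,"turn": 0,"hand": 1},
  ],
)

```text
time_s: 50.95
tcp_pos: [0.4596, -0.2154, 0.2336]
eef_rot: [180.0, 0.0, -6.6]
contact_force: [-0.1, 0.3, 0.7]
gripper_width: 0.0005
gripper_force: 0.0
```

Call:
drive_tool(
  commands=[
    {"tx": 0,"ty": 0,"tz": 0,"turn": 0,"hand": 1},
    {"tx": 0,"ty": 0,"tz": 0,"turn": 0,"hand": 1},
    {"tx": 0,"ty": 0,"tz": 0,"turn": 0,"hand": 1},
    {"tx": 0,"ty": 0,"tz": 0,"turn": 0,"hand": 1},
    {"tx": 0,"ty": 0,"tz": 0,"turn": 0,"hand": 1},
    {"tx": 0,"ty": 0,"tz": 0,"turn": 0,"hand": 1},
    {"tx": 0,"ty": 0,"tz": 0,"turn": 0,"hand": 1},
    {"tx": 0,"ty": 0,"tz": 0,"turn": 0,"hand": 1},
    {"tx": 0,"ty": 0,"tz": 0,"turn": 0,"hand": 1},
    {"tx": 0,"ty": 0,"tz": 0,"turn": 0,"hand": 1},
  ],
)

```text
time_s: 51.95
tcp_pos: [0.4596, -0.2154, 0.2337]
eef_rot: [180.0, 0.0, -6.6]
contact_force: [0.2, -0.0, 0.1]
gripper_width: 0.0011
gripper_force: 0.0
```

Call:
drive_tool(
  commands=[
    {"tx": 0,"ty": 0,"tz": 0,"turn": 0,"hand": 1},
    {"tx": 0,"ty": 0,"tz": 0,"turn": 0,"hand": 1},
    {"tx": 0,"ty": 0,"tz": 0,"turn": 0,"hand": 1},
    {"tx": 0,"ty": 0,"tz": 0,"turn": 0,"hand": 1},
    {"tx": 0,"ty": 0,"tz": 0,"turn": 0,"hand": 1},
    {"tx": 0,"ty": 0,"tz": 0,"turn": 0,"hand": 1},
    {"tx": 0,"ty": 0,"tz": 0,"turn": 0,"hand": 1},
    {"tx": 0,"ty": 0,"tz": 0,"turn": 0,"hand": 1},
    {"tx": 0,"ty": 0,"tz": 0,"turn": 0,"hand": 1},
    {"tx": 0,"ty": 0,"tz": 0,"turn": 0,"hand": 1},
  ],
)

```text
time_s: 52.95
tcp_pos: [0.4596, -0.2154, 0.2336]
eef_rot: [-180.0, 0.0, -6.6]
contact_force: [-0.5, 0.6, -0.0]
gripper_width: 0.0004
gripper_force: 0.0
```

```bash
cat >> h.py <<'E'
def haspview():
    s=r.get_state();print(s['tcp_pos'].round(4),loc(s['tcp_pos']),s['contact_force'].round(1))
    c=r.capture('scene');t=r.capture('top');w=WC()
    for n,k in(('scene',c),('top',t),('wrist',w)):
        for l in('hasp_tip','lid_edge'):
            for o in r.trace(l,n)[:1]: print(n,l,round(o['score'],2),np.array(o['extent']).astype(int))
        for a in(0,.3,.6,1,1.57,1.9,2.15):
            P=[list(wld(x,117+d*np.cos(a)))+[.0715+d/1e3*np.sin(a)] for x in(-35,35) for d in(0,80)];q=proj(k,P);print('  hasp',a,np.r_[q.min(0),q.max(0)].round(0))
E
python3 -c "
from h import *
haspview()"
```

```text
[ 0.4596 -0.2154  0.2336] [[-80.2 -18.9]] [-0.5  0.6 -0. ]
scene hasp_tip 0.79 [239 177 269 215]
scene lid_edge 0.64 [157 181 281 267]
  hasp 0 [249. 192. 290. 214.]
  hasp 0.3 [249. 185. 290. 214.]
  hasp 0.6 [249. 179. 287. 214.]
  hasp 1 [249. 174. 280. 214.]
  hasp 1.57 [249. 174. 265. 214.]
  hasp 1.9 [241. 179. 264. 214.]
  hasp 2.15 [235. 184. 264. 214.]
top lid_edge 0.6 [288 129 365 156]
  hasp 0 [256. 149. 285. 175.]
  hasp 0.3 [257. 148. 285. 175.]
  hasp 0.6 [260. 148. 285. 175.]
  hasp 1 [268. 147. 285. 175.]
  hasp 1.57 [282. 148. 286. 175.]
  hasp 1.9 [282. 150. 295. 175.]
  hasp 2.15 [282. 151. 301. 175.]
wrist hasp_tip 0.82 [141  66 148 138]
wrist lid_edge 0.77 [141   9 335 191]
  hasp 0 [ 90.  75. 146. 134.]
  hasp 0.3 [ 82.  75. 146. 137.]
  hasp 0.6 [ 80.  75. 146. 138.]
  hasp 1 [ 86.  75. 146. 140.]
  hasp 1.57 [116.  70. 146. 140.]
  hasp 1.9 [141.  67. 146. 138.]
  hasp 2.15 [144.  67. 163. 136.]
```

Call:
drive_tool(
  commands=[
    {"tx": 0.047,"ty": 0.044,"tz": 0,"turn": 0,"hand": 1},
    {"tx": 0.0932,"ty": 0.0877,"tz": 0,"turn": 0,"hand": 1},
    {"tx": 0.0932,"ty": 0.0877,"tz": -0.08,"turn": 0,"hand": 1},
    {"tx": 0.0932,"ty": 0.0877,"tz": -0.16,"turn": 0,"hand": 1},
    {"tx": 0.0932,"ty": 0.0877,"tz": -0.23,"turn": 0,"hand": 1},
    {"tx": 0.0932,"ty": 0.0877,"tz": -0.264,"turn": 0,"hand": 1},
    {"tx": 0.0932,"ty": 0.0877,"tz": -0.264,"turn": 0,"hand": 1},
    {"tx": 0.0932,"ty": 0.0877,"tz": -0.264,"turn": 0,"hand": 1},
  ],
)

```text
time_s: 54.2
tcp_pos: [0.5161, -0.1629, 0.0758]
eef_rot: [180.0, -0.0, -6.5]
contact_force: [0.6, -0.3, 0.4]
gripper_width: 0.0006
gripper_force: 0.0
```

Call:
drive_tool(
  commands=[
    {"tx": 0.0024,"ty": 0.02,"tz": 0,"turn": 0,"hand": 1},
    {"tx": 0.0048,"ty": 0.04,"tz": 0,"turn": 0,"hand": 1},
    {"tx": 0.0072,"ty": 0.06,"tz": 0,"turn": 0,"hand": 1},
    {"tx": 0.0096,"ty": 0.08,"tz": 0,"turn": 0,"hand": 1},
    {"tx": 0.012,"ty": 0.1,"tz": 0,"turn": 0,"hand": 1},
    {"tx": 0.0144,"ty": 0.12,"tz": 0,"turn": 0,"hand": 1},
    {"tx": 0.0168,"ty": 0.14,"tz": 0,"turn": 0,"hand": 1},
    {"tx": 0.0192,"ty": 0.16,"tz": 0,"turn": 0,"hand": 1},
    {"tx": 0.0225,"ty": 0.188,"tz": 0,"turn": 0,"hand": 1},
    {"tx": 0.0225,"ty": 0.188,"tz": 0,"turn": 0,"hand": 1},
  ],
)

```text
time_s: 55.2
tcp_pos: [0.5294, -0.0481, 0.0752]
eef_rot: [-180.0, -0.0, -6.5]
contact_force: [-0.2, -0.3, 0.4]
gripper_width: 0.0003
gripper_force: 0.0
```

```bash
python3 -c "
from h import *
haspview()"
```

```text
[ 0.5294 -0.0481  0.0752] [[-30.8 155.5]] [-0.2 -0.3  0.4]
scene hasp_tip 0.76 [252 178 290 213]
scene lid_edge 0.69 [154 184 285 268]
  hasp 0 [249. 192. 290. 214.]
  hasp 0.3 [249. 185. 290. 214.]
  hasp 0.6 [249. 179. 287. 214.]
  hasp 1 [249. 174. 280. 214.]
  hasp 1.57 [249. 174. 265. 214.]
  hasp 1.9 [241. 179. 264. 214.]
  hasp 2.15 [235. 184. 264. 214.]
top lid_edge 0.56 [283 130 363 208]
  hasp 0 [256. 149. 285. 175.]
  hasp 0.3 [257. 148. 285. 175.]
  hasp 0.6 [260. 148. 285. 175.]
  hasp 1 [268. 147. 285. 175.]
  hasp 1.57 [282. 148. 286. 175.]
  hasp 1.9 [282. 150. 295. 175.]
  hasp 2.15 [282. 151. 301. 175.]
wrist hasp_tip 0.7 [200   9 508 299]
wrist lid_edge 0.83 [198   8 511 300]
  hasp 0 [191. 120. 312. 219.]
  hasp 0.3 [188. 120. 312. 232.]
  hasp 0.6 [199. 120. 312. 248.]
  hasp 1 [241. 120. 312. 269.]
  hasp 1.57 [307. 120. 348. 282.]
  hasp 1.9 [307. 120. 400. 274.]
  hasp 2.15 [307. 120. 423. 263.]
```

Call:
drive_tool(
  commands=[
    {"tx": 0.002,"ty": 0.017,"tz": 0,"turn": 0,"hand": 1},
    {"tx": 0.004,"ty": 0.034,"tz": 0,"turn": 0,"hand": 1},
    {"tx": 0.006,"ty": 0.05,"tz": -0.005,"turn": 0,"hand": 1},
    {"tx": 0.006,"ty": 0.05,"tz": -0.02,"turn": 0,"hand": 1},
    {"tx": 0.006,"ty": 0.05,"tz": -0.035,"turn": 0,"hand": 1},
    {"tx": 0.006,"ty": 0.05,"tz": -0.045,"turn": 0,"hand": 1},
    {"tx": 0.006,"ty": 0.05,"tz": -0.052,"turn": 0,"hand": 1},
    {"tx": 0.006,"ty": 0.05,"tz": -0.052,"turn": 0,"hand": 1},
  ],
)

```text
time_s: 56.45
tcp_pos: [0.5319, -0.0204, 0.0431]
eef_rot: [180.0, 0.1, -6.6]
contact_force: [-0.4, 0.2, -0.6]
gripper_width: 0.0007
gripper_force: 0.0
```

Call:
drive_tool(
  commands=[
    {"tx": 0,"ty": 0,"tz": -0.003,"turn": 0,"hand": 1},
    {"tx": 0,"ty": 0,"tz": -0.005,"turn": 0,"hand": 1},
    {"tx": 0,"ty": 0,"tz": -0.005,"turn": 0,"hand": 1},
  ],
)

```text
time_s: 56.75
tcp_pos: [0.5327, -0.0201, 0.0411]
eef_rot: [-180.0, -0.0, -6.6]
contact_force: [-1.3, 0.8, 0.1]
gripper_width: 0.0003
gripper_force: 0.0
```

```bash
python3 -c "
from h import *
haspview()" | grep -v '  hasp [12]'
```

```text
[ 0.5327 -0.0201  0.0411] [[-30.9 183.7]] [-1.3  0.8  0.1]
scene hasp_tip 0.68 [253 191 289 215]
scene lid_edge 0.87 [156 188 290 266]
  hasp 0 [249. 192. 290. 214.]
  hasp 0.3 [249. 185. 290. 214.]
  hasp 0.6 [249. 179. 287. 214.]
top hasp_tip 0.45 [275 151 286 175]
top lid_edge 0.83 [273 129 362 210]
  hasp 0 [256. 149. 285. 175.]
  hasp 0.3 [257. 148. 285. 175.]
  hasp 0.6 [260. 148. 285. 175.]
wrist hasp_tip 0.91 [230 120 378 238]
wrist lid_edge 0.59 [229   3 512 308]
  hasp 0 [231. 122. 372. 240.]
  hasp 0.3 [234. 126. 372. 260.]
  hasp 0.6 [256. 126. 372. 283.]
```

Call:
drive_tool(
  commands=[
    {"tx": 0,"ty": 0,"tz": -0.004,"turn": 0,"hand": 1},
    {"tx": 0,"ty": 0,"tz": -0.007,"turn": 0,"hand": 1},
    {"tx": 0,"ty": 0,"tz": -0.007,"turn": 0,"hand": 1},
  ],
)

```text
time_s: 57.5
tcp_pos: [0.5329, -0.0198, 0.0367]
eef_rot: [-180.0, -0.0, -6.6]
contact_force: [0.9, 0.2, 1.2]
gripper_width: 0.0005
gripper_force: 0.5
```

Call:
drive_tool(
  commands=[
    {"tx": 0,"ty": 0,"tz": -0.004,"turn": 0,"hand": 1},
    {"tx": 0,"ty": 0,"tz": -0.006,"turn": 0,"hand": 1},
    {"tx": 0,"ty": 0,"tz": -0.006,"turn": 0,"hand": 1},
  ],
)

```text
time_s: 57.8
tcp_pos: [0.533, -0.0198, 0.0339]
eef_rot: [-180.0, -0.0, -6.5]
contact_force: [-2.5, 1.8, 8.8]
gripper_width: 0.0003
gripper_force: 4.5
```

Call:
drive_tool(
  commands=[
    {"tx": 0,"ty": 0,"tz": 0.07,"turn": 0,"hand": 1},
    {"tx": 0,"ty": 0,"tz": 0.14,"turn": 0,"hand": 0.5},
    {"tx": 0.025,"ty": -0.02,"tz": 0.14,"turn": 0,"hand": 0.5},
    {"tx": 0.047,"ty": -0.043,"tz": 0.14,"turn": -0.003,"hand": 0.5},
    {"tx": 0.047,"ty": -0.043,"tz": 0.14,"turn": -0.003,"hand": 0.5},
    {"tx": 0.047,"ty": -0.043,"tz": 0.14,"turn": -0.003,"hand": 0.5},
    {"tx": 0.047,"ty": -0.043,"tz": 0.14,"turn": -0.003,"hand": 0.5},
  ],
)

```text
time_s: 58.5
tcp_pos: [0.5601, -0.0457, 0.1167]
eef_rot: [180.0, 0.1, -6.8]
contact_force: [-0.1, -0.3, -0.5]
gripper_width: 0.0411
gripper_force: 0.0
```

```bash
python3 -c "
from h import *
w=WC();haspview();print(bar_angle(w,.098),r.get_state()['gripper_width'],r.get_state()['eef_rot'])" | grep -v '  hasp [12]'
```

```text
[ 0.5602 -0.0456  0.1169] [[ -0.6 161.7]] [-0.2 -0.1 -0.6]
scene hasp_tip 0.85 [252 191 293 214]
scene lid_edge 0.75 [154 187 289 266]
  hasp 0 [249. 192. 290. 214.]
  hasp 0.3 [249. 185. 290. 214.]
  hasp 0.6 [249. 179. 287. 214.]
top lid_edge 0.86 [258 127 364 210]
  hasp 0 [256. 149. 285. 175.]
  hasp 0.3 [257. 148. 285. 175.]
  hasp 0.6 [260. 148. 285. 175.]
wrist hasp_tip 0.79 [211 151 315 232]
wrist lid_edge 0.85 [211  59 509 302]
  hasp 0 [212. 154. 310. 233.]
  hasp 0.3 [212. 154. 310. 245.]
  hasp 0.6 [223. 154. 310. 258.]
(array([ 0.5642, -0.0463,  0.098 ]), np.float64(172.72504189243122), np.float64(0.03887857440309831)) 0.043741000392532495 [-1.79997577e+02 -5.92289443e-03 -6.82940599e+00]
```

Call:
drive_tool(
  commands=[
    {"tx": 0.001,"ty": 0,"tz": -0.05,"turn": 0,"hand": 0.5},
    {"tx": 0.001,"ty": 0,"tz": -0.095,"turn": 0,"hand": 0.5},
    {"tx": 0.001,"ty": 0,"tz": -0.116,"turn": 0,"hand": 0.5},
    {"tx": 0.001,"ty": 0,"tz": -0.116,"turn": 0,"hand": 1},
    {"tx": 0.001,"ty": 0,"tz": -0.116,"turn": 0,"hand": 1},
    {"tx": 0.001,"ty": 0,"tz": -0.116,"turn": 0,"hand": 1},
    {"tx": 0.001,"ty": 0,"tz": -0.116,"turn": 0,"hand": 1},
    {"tx": 0.001,"ty": 0,"tz": -0.116,"turn": 0,"hand": 1},
    {"tx": 0.001,"ty": 0,"tz": -0.116,"turn": 0,"hand": 1},
    {"tx": 0.001,"ty": 0,"tz": -0.116,"turn": 0,"hand": 1},
  ],
  grip_force=30,
)

```text
time_s: 60.0
tcp_pos: [0.562, -0.0456, 0.0485]
eef_rot: [-180.0, -0.1, -6.8]
contact_force: [-1.0, 1.7, 6.0]
gripper_width: 0.0099
gripper_force: 30.0
```

Call:
drive_tool(
  commands=[
    {"tx": 0,"ty": 0,"tz": -0.001,"turn": -0.09,"hand": 1},
    {"tx": 0,"ty": 0,"tz": -0.002,"turn": -0.18,"hand": 1},
    {"tx": 0,"ty": 0,"tz": -0.003,"turn": -0.27,"hand": 1},
    {"tx": 0,"ty": 0,"tz": -0.004,"turn": -0.36,"hand": 1},
    {"tx": 0,"ty": 0,"tz": -0.005,"turn": -0.45,"hand": 1},
    {"tx": 0,"ty": 0,"tz": -0.006,"turn": -0.54,"hand": 1},
    {"tx": 0,"ty": 0,"tz": -0.007,"turn": -0.63,"hand": 1},
    {"tx": 0,"ty": 0,"tz": -0.008,"turn": -0.72,"hand": 1},
    {"tx": 0,"ty": 0,"tz": -0.009,"turn": -0.81,"hand": 1},
    {"tx": 0,"ty": 0,"tz": -0.01,"turn": -0.9,"hand": 1},
  ],
)

```text
time_s: 61.0
tcp_pos: [0.5614, -0.0459, 0.0407]
eef_rot: [180.0, -0.0, -88.2]
contact_force: [3.2, -1.4, -9.9]
gripper_width: 0.0097
gripper_force: 30.0
```

Call:
drive_tool(
  commands=[
    {"tx": 0,"ty": 0,"tz": -0.001,"turn": -0.09,"hand": 1},
    {"tx": 0,"ty": 0,"tz": -0.001,"turn": -0.11,"hand": 1},
    {"tx": 0,"ty": 0,"tz": -0.001,"turn": -0.12,"hand": 1},
    {"tx": 0,"ty": 0,"tz": -0.001,"turn": -0.12,"hand": 1},
    {"tx": 0,"ty": 0,"tz": -0.001,"turn": -0.12,"hand": 1},
  ],
)

```text
time_s: 61.5
tcp_pos: [0.5613, -0.0458, 0.0399]
eef_rot: [180.0, -0.0, -98.6]
contact_force: [5.3, -1.4, -13.3]
gripper_width: 0.0096
gripper_force: 30.2
```

```bash
python3 -c "
from h import *
s=r.get_state();print(s['tcp_pos'],s['eef_rot'],s['contact_force'],s['moment'],s['gripper_width'])"
```

```text
[ 0.56131644 -0.04582106  0.03989645] [ 1.79959971e+02 -1.09275819e-02 -9.85830747e+01] [  5.26274423  -1.40047609 -13.32457974] [-0.69137084 -2.06130615  0.38766504] 0.009619482430708193
```

Turned fully, to its stop. I release, lift, and check.

Call:
drive_tool(
  commands=[
    {"tx": 0,"ty": 0,"tz": 0,"turn": 0.01,"hand": 0.5},
    {"tx": 0,"ty": 0,"tz": 0,"turn": 0.01,"hand": 0.5},
    {"tx": 0,"ty": 0,"tz": 0,"turn": 0.01,"hand": 0.5},
    {"tx": 0,"ty": 0,"tz": 0.06,"turn": 0.01,"hand": 0.5},
    {"tx": 0,"ty": 0,"tz": 0.14,"turn": 0.01,"hand": 0.5},
    {"tx": 0,"ty": 0,"tz": 0.2,"turn": 0.01,"hand": 0.5},
    {"tx": 0,"ty": 0,"tz": 0.2,"turn": 0.01,"hand": 0.5},
    {"tx": 0,"ty": 0,"tz": 0.2,"turn": 0.01,"hand": 0.5},
    {"tx": 0,"ty": 0,"tz": 0.2,"turn": 0.01,"hand": 0.5},
  ],
)

```text
time_s: 62.4
tcp_pos: [0.5607, -0.0458, 0.1604]
eef_rot: [179.9, -0.0, -97.8]
contact_force: [0.4, 0.8, -0.5]
gripper_width: 0.0438
gripper_force: 0.0
```

```bash
python3 - <<'E'
from h import *
w=WC();w=WC();a=bar_angle(w,.089);print(r.get_state()['tcp_pos'],a,'case y at',90-6.85);haspview()
vans(names=('cleaner',),cams=('top','scene'),z0=.012)
E
```

```text
[ 0.56062247 -0.04592077  0.15991752] (array([ 0.5615, -0.0479,  0.089 ]), np.float64(82.39723937486248), np.float64(0.0383027828429256)) case y at 83.15
[ 0.5606 -0.0459  0.1599] [[-1.000e-01  1.614e+02]] [ 0.2 -0.5 -0.2]
scene hasp_tip 0.85 [250 198 294 215]
scene lid_edge 0.95 [155 191 290 266]
  hasp 0 [249. 192. 290. 214.]
  hasp 0.3 [249. 185. 290. 214.]
  hasp 0.6 [249. 179. 287. 214.]
  hasp 1 [249. 174. 280. 214.]
  hasp 1.57 [249. 174. 265. 214.]
  hasp 1.9 [241. 179. 264. 214.]
  hasp 2.15 [235. 184. 264. 214.]
top hasp_tip 0.57 [262 130 363 212]
top lid_edge 0.86 [279 128 364 209]
  hasp 0 [256. 149. 285. 175.]
  hasp 0.3 [257. 148. 285. 175.]
  hasp 0.6 [260. 148. 285. 175.]
  hasp 1 [268. 147. 285. 175.]
  hasp 1.57 [282. 148. 286. 175.]
  hasp 1.9 [282. 150. 295. 175.]
  hasp 2.15 [282. 151. 301. 175.]
wrist hasp_tip 0.97 [213 132 291 218]
wrist lid_edge 0.66 [138   0 365 219]
  hasp 0 [218. 137. 291. 217.]
  hasp 0.3 [218. 137. 293. 222.]
  hasp 0.6 [215. 137. 297. 221.]
  hasp 1 [210. 137. 301. 205.]
  hasp 1.57 [204. 137. 306. 152.]
  hasp 1.9 [203. 112. 305. 138.]
  hasp 2.15 [204.  87. 303. 138.]
cleaner top 0.63 xy [ 0.6274 -0.2907] yaw 75.2 iou 0.05
cleaner top 0.61 xy [0.4902 0.2298] yaw -8.6 iou 0.0
cleaner scene 0.88 xy [0.5024 0.3543] yaw 6.8 iou 0.94
cleaner scene 0.61 xy [ 0.7367 -0.2183] yaw -50.9 iou 0.59
```

```bash
python3 -c "
from plant import r
print(r.close_job())"
```

```text
the job is handed in; nothing more can be done
None
```

I handed the job in at about 62 s: the larger cleaning block is on the cork mat, the red, white and yellow vans (no blue one was here) stood upright in their own pockets when I shut the lid, the hasp is over the catch, and the cam handle is at its clockwise stop with its bar along the case's y.

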